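# Clear the offcuts from the specimen clamp into the scrap tray

## Task

Clear down the specimen clamp after sectioning: with the two-tined hook, catch the front lip of the scrap tray in the bay below the clamp's bed and drag the tray towards you until more than half of it stands out in front of the bed, and wind the clamp knob anticlockwise until its pad is fully up. Then, with the brush, sweep every offcut on the bed over its front edge into the tray. The tray and the pieces have sharp swarf on them, so touch them only with the tools, the tray with the hook and the pieces with the brush; leave the tray standing out, lay hook and brush back down flat on the bench, upright as they were, and do not disturb the other things on the bench.

Things in the scene. Friction and masses are not known exactly. Their poses are not given: they have to be found in the camera images.
- station: specimen clamp, fixed: aluminium bed 210 mm deep (x), 214 wide (y), 12 thick, top 121 mm above the bench, on two grey side plates on a 6 mm base board (250 wide, to 115 mm in front of the bed); the bay between is 194 mm wide, 103 high, open to the front (-x). Guards 14 mm high at both sides from |y| = 0.086 out; front edge x = -0.105. Origin: on the bench below the mid-bed; x away from the robot
- bed_edge (a point): middle of the front edge of the bed, on its top surface (121 mm above the bench); axes as the station's: the bed lies towards +x
- overarm (a point): on the clamp's screw axis, at the underside of the nut, 57 mm over the bed (nut radius 16 mm). The overarm, 40 mm wide, underside 62 mm and top 88 mm over the bed, runs from x = -0.073 of the station back to a column on the bed whose foot, 62 mm wide, begins at x = +0.019. Below hangs a brass pad, 32 mm across, its underside 18 mm over the bed when down, 36 mm when up
- clamp_screw (a joint): turn of the clamp's screw and knob, rad: 0 is fully down, 4.5 fully up (a stop); it grows anticlockwise seen from above. The screw rises with the knob, 4 mm a radian (18 mm in all). Starts at 0 to 0.35. It stays where it is left and turns with about 0.06 N m
- knob (a point): the black six-lobed knob on top of the clamp's screw: on its vertical axis (x = -0.05, y = 0 of the station), at mid-height of the knob; it rises with the screw. 36 to 42 mm across, 24 mm high, clear of the overarm below by 15 mm or more, nothing above it
- tray: the grey open scrap tray, 145 mm (x) by 182 mm (y) by 48 mm high, walls and floor 4 mm, 0.35 kg, loose on the base board (6 mm high) in the bay; its front wall faces the robot. It starts with its lip 25 to 45 mm behind the bed's front edge; the back of the bay stops it at about 55 mm. Origin: centre of its underside; axes about as the station's
- tray_lip (a point): middle of the top of the tray's front wall (wall 4 mm thick), 54 mm above the bench
- tray_hook: steel tray hook with a black handle, 203 mm long, 0.14 kg. It stands on two tine tips and on the wire hanging loop (56 mm wide) at its back end. Handle: box 84 mm long (x), 20 wide, 22 high. A rod (8 mm) runs along +x to a cross bar with two tines (7 mm thick, 48 mm apart in y) pointing down, tips 30 mm below the rod's axis. Origin: below the middle of the handle, level with the tine tips; z up
- hook_handle (a point): middle of the hook's handle, 30 mm above the origin
- hook_tines (a point): midway between the two tine tips, 120 mm ahead (+x) of the origin, at the level of the tips
- brush: bench brush with a pale wooden handle, 227 mm long, 0.12 kg. It stands on its bristles and on the wire hanging loop (56 mm wide) at its back end. Handle: box 84 mm long (x), 20 wide, 22 high; a 7 mm neck runs from it along +x to the head, which lies across (y): 56 mm wide, 16 thick, 28.5 high with its firm bristles. Origin: below the middle of the handle, level with the bristle ends; z up
- brush_handle (a point): middle of the brush's handle, 23.5 mm above the origin
- brush_foot (a point): middle of the bristle ends, 140 mm ahead (+x) of the origin
- stub: steel bar stub, 20 x 18 x 16 mm, on the bed right under the clamp pad. Its origin is the centre of its underside
- offcut_disc: brass slice of round bar, 23 mm across, 14 mm high, on the bed. Its origin is the centre of its underside. May be absent.
- offcut_square: aluminium offcut of square bar, 18 x 18 x 15 mm, on the bed. Its origin is the centre of its underside. May be absent.
- offcut_flat: steel offcut of flat bar, 16 x 26 x 14 mm, on the bed. Its origin is the centre of its underside. May be absent.
- offcut_channel: aluminium offcut of channel, 20 x 22 x 15 mm, on the bed. Its origin is the centre of its underside. May be absent.
- petri: petri dish, 60 mm across, 15 mm high, a bystander; origin at the centre of its underside
- puck: dark round sample puck, 30 mm across, 18 mm high, a bystander; origin at the centre of its underside
- magnifier: black loupe, 37 mm across, 33 mm high, a bystander; origin at the centre of its underside
- vial_blue: vial with a blue cap, 18 mm across, 48 mm high, a bystander; origin at the centre of its underside
- red_driver: small red screwdriver, 124 mm long, a bystander; origin at the centre of its underside

How it is judged:
By the outcome, as a careful person would: the job done as asked, in the order asked, and still so for the second after the job is handed in, with the robot touching nothing.
Of offcut_disc, offcut_square, offcut_flat, offcut_channel only 2 to 4 are there at a start; the rules pass over those that are not, and their reading is None.
At some moment in a run one of tray_hook, brush, tray may be knocked a few centimetres aside while the robot is not near it.
It also fails if it takes over 208 s, if anything falls off the work surface, if the arm or the gripper's body presses on something with over 40 N, if the wrist force passes 120 N, or if a joint passes its speed limit or range.

## Robot

A 6-joint arm with a two-finger parallel gripper is mounted at the origin on a cart in front of the work surface, level with it; the furniture and walls round the work are solid. World frame = base frame: x ahead of the robot, y to its left, z up, the work surface at z = 0. Lengths are in m, angles in rad, forces in N, time in s.
With the tool pointing down it reaches from about 0.4 to 0.925 m from the base axis. Payload 12.5 kg.
Tool frame: the origin (TCP) lies on the mounting face of the last link; the fingertips stand 190 mm ahead of it and the grasp point (between the pads) lies 171 mm ahead of it; z points along the fingers, y is the line along which they close (so a half turn about z gives the same grasp; the last joint's range is limited). The gripper opens to 95 mm and grips with 3 to 60 N. Pads are 20 mm wide; open, the fingers measure 119 mm over their backs; the gripper's body (75 mm by 180 mm) begins 59 mm behind the grasp point.
Start: joints at [1.006, 0.491, 1.559, -0, 1.092, -0.106], TCP at [0.277, 0.56, 0.405] pointing down, gripper open.
Joint ranges: [-3.1, 3.1], [-0.84, 2.19], [0.05, 2.79], [-1.13, 4.28], [0.06, 2.93], [-2.69, 2.69]. Speed limits (rad/s): [2.22, 2.22, 2.79, 3.14, 3.14, 3.14].

## Interface

Orientations are given as a rotation vector (axis times angle).
In Python, from cell import sense, vision, robot gives the robot as it stands. The module is installed in compiled form; this text tells all that it offers.
- The arm moves only by the tool jog_arm, never from a script. Its argument "rows" is one flat list of numbers, 7 for each row, row after row: the turn, a rotation vector about the tool's x, y, z in degrees, then the shift along the tool's x, y, z in mm, then the closure in counts, from 0 (fully open) to 255 (shut). In form: [wx, wy, wz, x, y, z, claw, wx, wy, wz, x, y, z, claw, ...]. A call has 1 to 12 rows; each row shifts and turns the commanded pose from where the row before left it, along the tool's axes as they then stand; what a row does not reach is not made up. A row lasts 1/10 s, in which the tool goes at most 50 mm and 8.59 degrees, less where a joint would pass 70% of its speed; a pose out of reach is approached as far as the arm can. A call with a gripper value outside its range is refused whole. The fingers move at their own pace and stop on an object; the grip force is fixed at half the most. Time passes only in rows, so rows that do not move let the fingers close. It gives the time, the measured TCP pose, the force, the opening and the grip force at its end, in the units of the state.
- sense(): the state, without advancing time (a new reading comes with each control period).
- vision.camera(name): name is "scene" or "top" or "wrist"; returns a dict with "color" (400x640x3 uint8, red, green, blue), "fx", "fy", "cx", "cy" (pixels), "pose" (4x4, takes a point from camera to world coordinates). Camera axes: x right, y up, looking along -z (the intrinsics and any distortion apply to the point x, -y, -z); pixel columns grow to the right and rows downward; lengths in m; the calibration is good to about 2 mm. A picture is of the moment at which its call begins. There is no depth.
- robot.hand_in(): hands the job in; it is judged then, once.
The state is a dict: "time": time; "joint_pos": joint angles; "dq": joint speeds; "joint_efforts": joint torques, N m; "position": TCP position; "tool_rot": TCP orientation; "wrist_force": force on the tool from outside, world axes, zero at the start; "moment": the same for the moment, N m; "finger_gap": opening from 0.0 (shut) to 1.0 (fully open); "grip_force": force on a finger pad.
Only numpy, scipy, OpenCV 4.12 (cv2) and the standard library are available. Lean on these libraries where they do the work, as an engineer would, in place of code of your own. Each camera call takes 0.05 s, during which the arm holds its last target. There are 200 camera calls.

## Working session

There is one attempt and no reset: what is moved stays moved. The work goes in short steps, Python scripts to look and compute and a tool call to move; the robot and the scene stay as the last step left them, time stands still between calls to the robot, and variables do not carry over. Pictures are saved under pics/ and viewed, at most 14 in all, crops included, and the job is handed in when it is done.

Besides the shell and the picture viewer there is one more tool, called after ">>>" in YAML: its name, and indented under it one key for each argument. jog_arm: Moves the arm, as the interface text tells. Its arguments: {"type":"object","properties":{"rows":{"type":"array"}},"required":["rows"]}

```bash
ls; mkdir -p pics; cat > h.py <<'E'
import numpy as np, cv2
from cell import sense, vision, robot
from scipy.spatial.transform import Rotation as R
def snap(name,f):
    c=vision.camera(name); cv2.imwrite(f'pics/{f}.png',c['color'][:,:,::-1]); np.savez(f'pics/{f}.npz',**{k:np.array(v) for k,v in c.items()}); return c
def load(f): return dict(np.load(f'pics/{f}.npz'))
def ray(c,u,v):
    d=np.array([(u-c['cx'])/c['fx'],-(v-c['cy'])/c['fy'],-1.]); return c['pose'][:3,3],c['pose'][:3,:3]@d
def onz(c,u,v,z):
    o,d=ray(c,u,v); return o+d*(z-o[2])/d[2]
def proj(c,p):
    q=c['pose'][:3,:3].T@(np.array(p)-c['pose'][:3,3]); return c['cx']+c['fx']*q[0]/-q[2], c['cy']+c['fy']*-q[1]/-q[2]
E
python3 - <<'E'
from h import *
np.set_printoptions(precision=3,suppress=True)
for n in ('scene','top','wrist'):
    c=snap(n,n+'0'); print(n,[k for k in c],c['fx'],c['fy'],c['cx'],c['cy']);print(c['pose'])
s=sense();print(s)
E
```

```text
pics
scene ['color', 'fx', 'fy', 'cx', 'cy', 'pose'] 490.12868593242735 490.12868593242735 317.23639031967326 196.3758707905926
[[ 0.754  0.392 -0.528 -0.082]
 [-0.657  0.429 -0.62  -0.81 ]
 [-0.017  0.814  0.581  0.942]
 [ 0.     0.     0.     1.   ]]
top ['color', 'fx', 'fy', 'cx', 'cy', 'pose'] 422.2232659324782 422.2232659324782 314.2188483453039 204.39236981495975
[[ 0.017  0.996 -0.092  0.496]
 [-1.     0.017 -0.002  0.015]
 [-0.001  0.092  0.996  1.499]
 [ 0.     0.     0.     1.   ]]
wrist ['color', 'fx', 'fy', 'cx', 'cy', 'pose'] 354.2349045988893 354.2349045988893 316.43726546060685 198.2668830873985
[[ 0.442 -0.861 -0.252  0.205]
 [ 0.897  0.424  0.126  0.595]
 [-0.001 -0.282  0.959  0.384]
 [ 0.     0.     0.     1.   ]]
{'time': 0.15, 'joint_pos': array([ 1.006,  0.491,  1.559, -0.   ,  1.092, -0.106]), 'dq': array([-0.001, -0.003, -0.001, -0.001,  0.   ,  0.   ]), 'joint_efforts': array([  0.003, -61.289, -25.828,   0.069,   0.047,  -0.   ]), 'position': array([0.277, 0.56 , 0.404]), 'tool_rot': array([-0.714, -3.059,  0.001]), 'wrist_force': array([ 0.35 ,  0.017, -0.848]), 'moment': array([0.021, 0.055, 0.051]), 'grip_force': 0.0, 'finger_gap': 1.0000353842776415}
```

View pics/scene0.png

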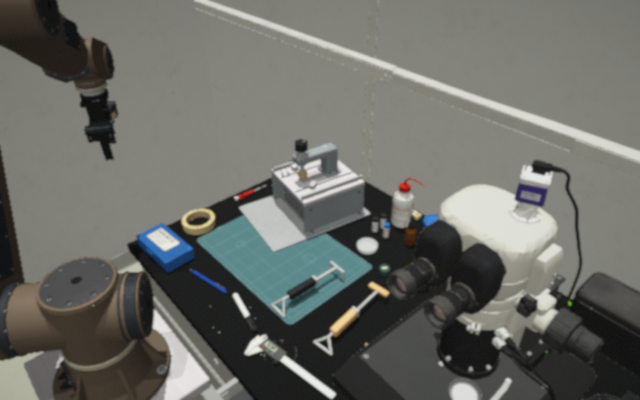

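View pics/top0.png

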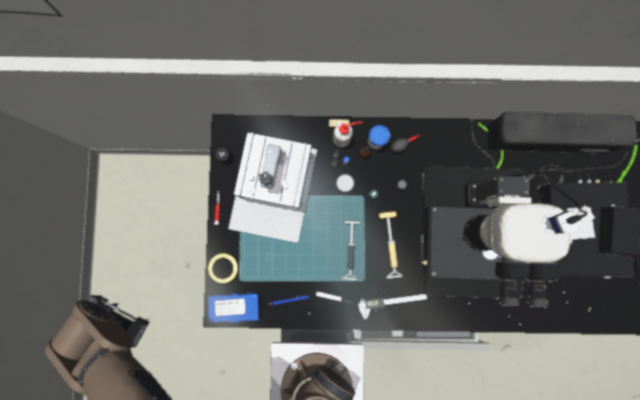

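The scene shows the station at about (315,195), hook at (310,287), brush at (350,312). In the top view, the station is at (270,175), the hook at (351,250), the brush at (391,245).

```bash
python3 - <<'E'
from h import *
np.set_printoptions(precision=3,suppress=True)
c=load('top0');s=load('scene0')
a=cv2.resize(c['color'][120:290,205:420],None,fx=3.7,fy=3.7,interpolation=cv2.INTER_CUBIC)[:600,:800]
cv2.imwrite('pics/t0c.png',a[:,:,::-1])
b=cv2.resize(s['color'][130:330,230:430],None,fx=3,fy=3,interpolation=cv2.INTER_CUBIC)
cv2.imwrite('pics/s0c.png',b[:,:,::-1])
for n,u,v,z in [('edge?L',237,192,.121),('edgeR',301,206,.121),('backL',250,133,.121),('backR',313,150,.121),('hookhandle',351,258,.04),('hookbar',352,221,.03),('brushh',392,255,.03),('brushhead',388,214,.02)]: print(n,onz(c,u,v,z))
w=load('wrist0'); T=np.eye(4); T[:3,:3]=R.from_rotvec([-0.714,-3.059,.001]).as_matrix(); T[:3,3]=[.277,.56,.404]
print(np.linalg.inv(T)@w['pose'])
E
```

```text
edge?L [0.66  0.273 0.121]
edgeR [0.617 0.062 0.121]
backL [0.858 0.237 0.121]
backR [0.804 0.026 0.121]
hookhandle [ 0.448 -0.11   0.04 ]
hookbar [ 0.576 -0.113  0.03 ]
brushh [ 0.46  -0.253  0.03 ]
brushhead [ 0.603 -0.241  0.02 ]
[[ 0.     0.959  0.282  0.08 ]
 [ 1.    -0.     0.001  0.   ]
 [ 0.001  0.282 -0.959  0.02 ]
 [ 0.     0.     0.     1.   ]]
```

View pics/t0c.png

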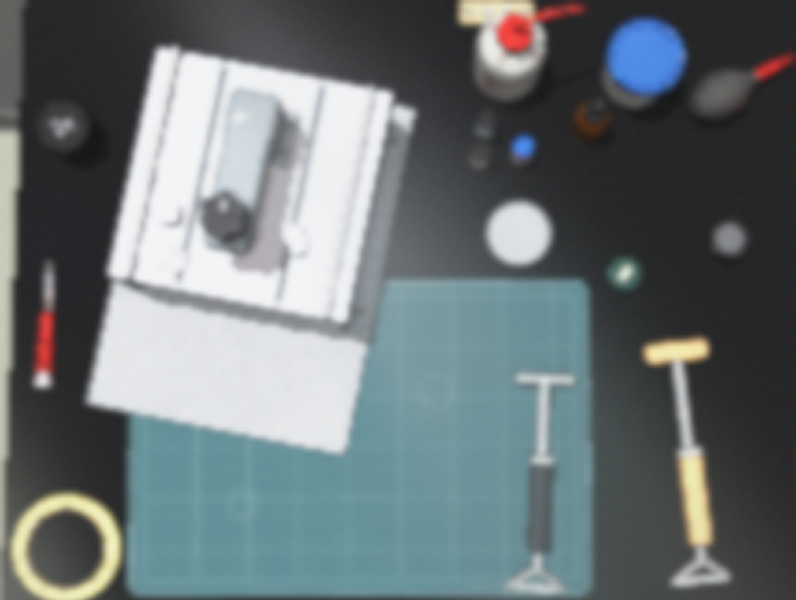

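View pics/s0c.png

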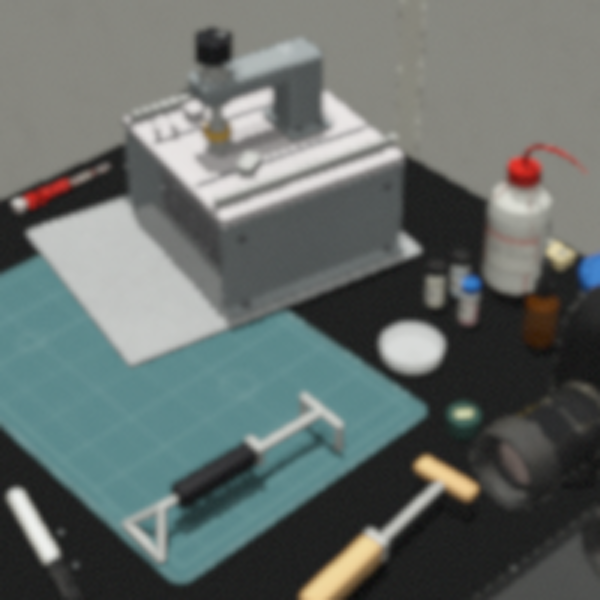

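The top crop shows the station yawed about -11.5° with pieces near the pad, and the hook and brush lying roughly along x. The scene crop shows the bay and pieces on both sides of the clamp. I'm moving the wrist camera to view the bed.

>>> jog_arm:
  rows: [0, 0, -7.35, 0, 0, 0, 0, 0, 0, -7.35, 0, 0, 0, 0, 0, 0, 0, -35, -35, -12, 0, 0, 0, 0, -35, -35, -12, 0, 0, 0, 0, -35, -35, -12, 0, 0, 0, 0, -35, -35, -12, 0, 0, 0, 0, -35, -35, -12, 0, 0, 0, 0, -35, -35, -12, 0, 0, 0, 0, -35, -35, -12, 0, 0, 0, 0, -35, -35, -12, 0, 0, 0, 0, -32, -34, -4, 0, 0, 0, 0, 0, 0, 0, 0]

```text
time: 1.35
position: [0.5176, 0.1923, 0.5032]
tool_rot: [0.324, 3.124, -0.001]
wrist_force: [-0.6, 1.2, 0.1]
finger_gap: 1.0
grip_force: 0.0
```

```bash
cat >> h.py <<'E'
np.set_printoptions(precision=4,suppress=True)
def st():
    s=sense(); r=R.from_rotvec(s['tool_rot']); M=r.as_matrix(); psi=np.degrees(np.arctan2(M[1,0],M[0,0]))
    g=s['position']+M[:,2]*.171
    print('t',round(s['time'],2),'tcp',s['position'],'grasp',g,'psi',round(psi,2),'zaxis',M[:,2],'F',s['wrist_force'],'M',s['moment'],'gap',round(s['finger_gap']*95,1),'gf',round(s['grip_force'],1),'q',s['joint_pos'])
    return s,M,g,psi
def go(p,psi):
    "turn wz first, then shift (mm, tool axes) to bring grasp point to p"
    s,M,g,ps=st(); w=(ps-psi+180)%360-180
    a=np.radians(psi); X=np.array([np.cos(a),np.sin(a),0]);Y=np.array([np.sin(a),-np.cos(a),0]); d=np.array(p)-g
    print('wz',round(w,2),'shift',np.round(1e3*np.array([d@X,d@Y,-d[2]]),1))
E
python3 - <<'E'
from h import *
st(); c=snap('wrist','w1')
cv2.imwrite('pics/w1c.png',cv2.resize(c['color'],(800,500),interpolation=cv2.INTER_CUBIC)[:,:,::-1])
E
```

```text
t 1.35 tcp [0.5176 0.1923 0.5032] grasp [0.5178 0.1922 0.3322] psi 168.14 zaxis [ 0.0011 -0.0006 -1.    ] F [-0.5747  1.163   0.0541] M [ 0.0241 -0.0024 -0.03  ] gap 95.0 gf 0.0 q [ 0.2361  0.2985  1.5985 -0.0009  1.2437 -1.1274]
```

View pics/w1c.png

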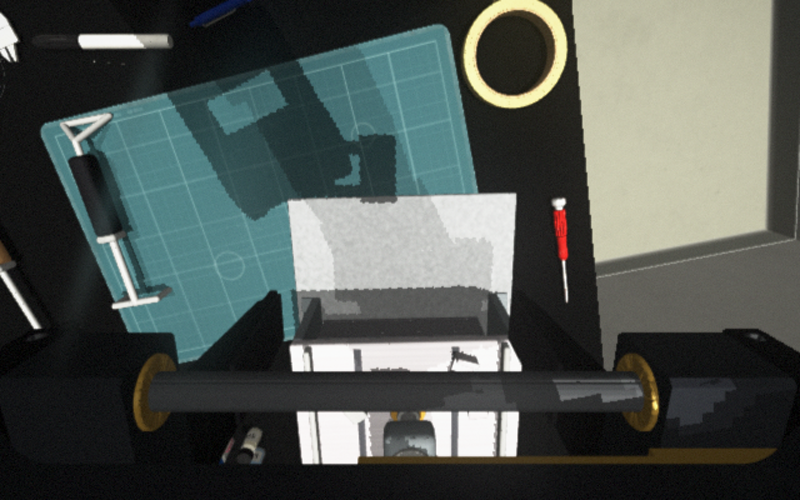

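The view shows the robot side: bench mat, hook at (100,210), base board, the bed's front edge at row 343, and the shadowed bay opening above it; the gripper hides the bed. I'll move further out so the camera is over the bed.

>>> jog_arm:
  rows: [0, 0, 0, -40, 0, 0, 0, 0, 0, 0, -40, 0, 0, 0, 0, 0, 0, -40, 0, 0, 0, 0, 0, 0, -40, 0, 0, 0, 0, 0, 0, -40, 0, 0, 0, 0, 0, 0, -40, 0, 0, 0, 0, 0, 0, 0, 0, 0, 0]

```text
time: 2.1
position: [0.7535, 0.148, 0.4997]
tool_rot: [-0.318, -3.123, 0.001]
wrist_force: [-0.3, -0.3, -1.0]
finger_gap: 0.999
grip_force: 0.0
```

```bash
python3 - <<'E'
from h import *
st(); c=snap('wrist','w2')
a=cv2.convertScaleAbs(load('w1')['color'][225:290,220:430],alpha=2.0,beta=20)
a=cv2.resize(a,(800,248),interpolation=cv2.INTER_CUBIC)
b=c['color'][60:340,160:520]
b=cv2.resize(b,None,fx=1.25,fy=1.25,interpolation=cv2.INTER_CUBIC)
o=np.zeros((600,800,3),np.uint8); o[:248]=a; o[250:600,:450]=b
o[250:250+219,450:800]=cv2.resize(c['color'],(350,219),interpolation=cv2.INTER_AREA)
cv2.imwrite('pics/w2c.png',o[:,:,::-1])
E
```

```text
t 2.1 tcp [0.7535 0.148  0.4997] grasp [0.753  0.148  0.3287] psi 168.38 zaxis [-0.0027 -0.0003 -1.    ] F [-0.2706 -0.2835 -0.9742] M [ 0.0073 -0.0299  0.0468] gap 94.9 gf 0.0 q [ 0.108   0.6597  0.9989 -0.      1.4858 -1.26  ]
```

View pics/w2c.png

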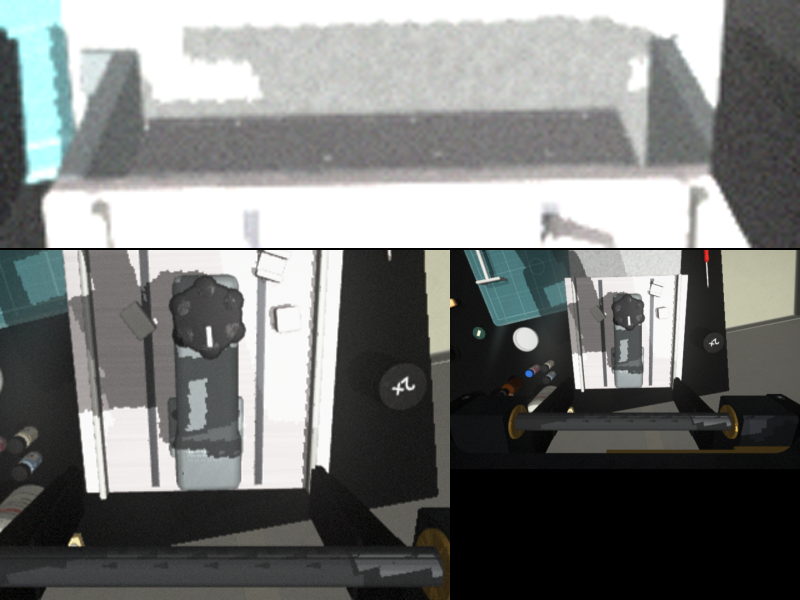

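The top strip shows the bed's front edge (native row about 274, columns 231–407) and the dark tray front in the bay (row about 254). Below it are three offcuts: channel at native (376,72), square (388,114) and flat (270,116). No disc is visible.

```bash
python3 - <<'E'
from h import *
c=load('w1')
f=lambda x,y:(220+x/3.81,225+y/3.81)
A=onz(c,*f(47,188),.121);B=onz(c,*f(715,176),.121); print('edge',A,B,np.linalg.norm(A-B))
e=(A+B)/2; v=(B-A)[:2];ya=np.arctan2(v[1],v[0])-np.pi/2; print('yaw',np.degrees(ya))
np.save('station.npy',np.array([e[0],e[1],ya]))
X=np.array([np.cos(ya),np.sin(ya)]);Y=np.array([-X[1],X[0]])
def S(p): d=np.array(p[:2])-e[:2]; return d@X-.105,d@Y
for n,p in dict(l=(145,120),r=(615,109)).items():
    for z in (.006,.054): print('traywall',n,z,S(onz(c,*f(*p),z)))
w=load('w2'); k=lambda x,y:(160+x/1.25,60+(y-250)/1.25)
for n,p in dict(chan=(269,266),sq=(286,319),flat=(139,321)).items(): print(n,S(onz(w,*k(*p),.136)))
print('knob',S(onz(w,*k(208,316),.25)))
for n,p in dict(bl=(85,496),br=(328,490)).items(): print(n,S(onz(w,*k(*p),.121)))
# hook & brush from top
t=load('top0');im=cv2.cvtColor(t['color'],cv2.COLOR_RGB2HSV)
h=im[225:275,342:362]; m=(h[:,:,2]<75).astype(np.uint8)
ys,xs=np.nonzero(m); print('hook dark px',len(xs),xs.mean()+342,ys.mean()+225, onz(t,xs.mean()+342,ys.mean()+225,.03))
pc=np.polyfit(ys,xs,1);print(pc)
m=((im[:,:,0]>8)&(im[:,:,0]<28)&(im[:,:,1]>70)&(im[:,:,2]>120)).astype(np.uint8)
n,l,s,ce=cv2.connectedComponentsWithStats(m)
for i in range(1,n):
    if s[i,4]>20: print('pale',s[i],ce[i],onz(t,*ce[i],.0235))
E
```

```text
edge [0.613 0.074 0.121] [0.6498 0.2697 0.121 ] 0.1990888475602862
yaw -10.65853853953616
traywall l 0.006 (np.float64(-0.0714921398708089), np.float64(-0.09079871915632243))
traywall l 0.054 (np.float64(-0.09450721075721961), np.float64(-0.08161788530398208))
traywall r 0.006 (np.float64(-0.072508820654043), np.float64(0.09096539224003292))
traywall r 0.054 (np.float64(-0.0954215307044358), np.float64(0.08184596242319236))
chan (np.float64(-0.07886140228799801), np.float64(0.05381181551483015))
sq (np.float64(-0.04079183744623009), np.float64(0.06779869379243884))
flat (np.float64(-0.04112053499380605), np.float64(-0.04342910034433802))
knob (np.float64(-0.04932846327088728), np.float64(0.005973198169413065))
bl (np.float64(0.11021501791866324), np.float64(-0.10106507132285204))
br (np.float64(0.10778825387180362), np.float64(0.11377139840775437))
hook dark px 0 nan nan [nan nan nan]<stdin>:18: RuntimeWarning: Mean of empty slice.
  ret = ret.dtype.type(ret / rcount)
Traceback (most recent call last):
TypeError: expected non-empty vector for x
```

The bed's right front corner is hidden by a finger, so I'll fit the edges with line fits instead. I'll do the same for the tools.

```bash
python3 - <<'E'
from h import *
def edge(P): # fit line to Nx2, robust
    P=np.array(P); l=cv2.fitLine(P.astype(np.float32),cv2.DIST_HUBER,0,.001,.001).ravel(); return l
c=load('w1'); g=cv2.GaussianBlur(cv2.cvtColor(c['color'],cv2.COLOR_RGB2GRAY),(3,3),0).astype(float)
P=[];T=[]
for u in range(242,400,3):
    col=g[262:286,u]; r=262+np.argmax(np.diff(col))+.5; 
    if np.diff(col).max()>25: P.append(onz(c,u,r,.121)[:2])
l=edge(P); ya=np.arctan2(l[1],l[0])-np.pi/2; ya=(ya+np.pi/2)%np.pi-np.pi/2; print('front yaw',np.degrees(ya),len(P),l)
w=load('w2'); h=cv2.GaussianBlur(cv2.cvtColor(w['color'],cv2.COLOR_RGB2GRAY),(3,3),0).astype(float)
L=[];Rr=[];B=[]
for v in range(80,240,4):
    row=h[v]; d=np.diff(row)
    i=205+np.argmax(d[205:245]); L.append((*onz(w,i+.5,v,.121)[:2],v,i))
    i=395+np.argmin(d[395:450]); Rr.append((*onz(w,i+.5,v,.135)[:2],v,i))
for u in list(range(250,295,3))+list(range(355,400,3)):
    d=np.diff(h[235:275,u]); i=235+np.argmin(d); B.append((*onz(w,u,i+.5,.121)[:2],u,i))
print('L px',[x[2:] for x in L[::6]],'R',[x[2:] for x in Rr[::6]],'B',[x[2:] for x in B[::6]])
for n,q in (('L',L),('R',Rr),('B',B)):
    q=np.array(q)[:,:2]; ll=edge(q); print(n,ll,'dir deg',np.degrees(np.arctan2(ll[1],ll[0])), 'resid',np.abs((q-ll[2:])@[-ll[1],ll[0]]).mean())
E
```

```text
front yaw -10.391319 53 [0.1804 0.9836 0.6309 0.1624]
L px [(80, np.int64(211)), (104, np.int64(234)), (128, np.int64(216)), (152, np.int64(218)), (176, np.int64(221)), (200, np.int64(223)), (224, np.int64(225))] R [(80, np.int64(432)), (104, np.int64(431)), (128, np.int64(429)), (152, np.int64(428)), (176, np.int64(426)), (200, np.int64(424)), (224, np.int64(423))] B [(250, np.int64(253)), (268, np.int64(252)), (286, np.int64(252)), (364, np.int64(250)), (382, np.int64(250))]
L [ 0.9839 -0.1788  0.7211  0.053 ] dir deg -10.301697 resid 0.0017255464463402904
R [ 0.984  -0.1781  0.757   0.2579] dir deg -10.258255 resid 0.00024130842751563176
B [0.1774 0.9841 0.8412 0.1476] dir deg 79.77894 resid 0.00029726389312368994
```

Station fit: yaw -10.3°, depth 209.6 mm and width about 213 mm, which match the given sizes. Origin is about (0.737, 0.158). The tray lip is about 33 mm behind the edge, which is within the stated range. Next I'll go over the hook.

```bash
cat >> h.py <<'E'
YA=np.radians(-10.3); SX=np.array([np.cos(YA),np.sin(YA)]); SY=np.array([-SX[1],SX[0]]); SO=np.array([.7367,.1584])
def S(p): d=np.array(p[:2])-SO; return np.array([d@SX,d@SY])
def W(x,y,z=None):
    p=SO+x*SX+y*SY; return p if z is None else np.array([*p,z])
E
python3 - <<'E'
from h import *
c=load('w1');w=load('w2'); k=lambda x,y:(160+x/1.25,60+(y-250)/1.25)
for n,p in dict(chan=(269,266),sq=(286,319),flat=(139,321)).items(): print(n,S(onz(w,*k(*p),.136)))
print('hook',onz(c,78.4,156,.041),onz(c,109,240,.034))
go([.60,-.11,.23],180)
E
```

```text
chan [-0.0795  0.0481]
sq [-0.0414  0.0618]
flat [-0.0424 -0.0494]
hook [ 0.452  -0.1002  0.041 ] [ 0.5696 -0.1094  0.034 ]
t 2.15 tcp [0.7517 0.1486 0.5003] grasp [0.7512 0.1486 0.3293] psi 168.41 zaxis [-0.0029 -0.     -1.    ] F [-0.9593  0.7157  0.1087] M [ 0.0155  0.0065 -0.0143] gap 95.1 gf 0.0 q [ 0.1091  0.6565  1.0032  0.0003  1.4848 -1.2595]
wz -11.59 shift [ 151.2 -258.6   99.3]
```

>>> jog_arm:
  rows: [0, 0, -5.8, 0, 0, 0, 0, 0, 0, -5.8, 0, 0, 0, 0, 0, 0, 0, 25, -43, 0, 0, 0, 0, 0, 25, -43, 0, 0, 0, 0, 0, 25, -43, 0, 0, 0, 0, 0, 25, -43, 15, 0, 0, 0, 0, 25, -43, 20, 0, 0, 0, 0, 26, -43, 24, 0, 0, 0, 0, 0, 0, 40, 0, 0, 0, 0, 0, 0, 0, 0]

```text
time: 3.15
position: [0.603, -0.1006, 0.4051]
tool_rot: [-0.001, -3.135, -0.003]
wrist_force: [0.0, -0.0, 0.4]
finger_gap: 0.999
grip_force: 0.0
```

```bash
python3 - <<'E'
from h import *
st(); c=snap('wrist','w3')
cv2.imwrite('pics/w3c.png',c['color'][:,:,::-1])
E
```

```text
t 3.15 tcp [ 0.603  -0.1006  0.4051] grasp [ 0.6019 -0.1003  0.2341] psi 179.97 zaxis [-0.0065  0.0022 -1.    ] F [ 0.013  -0.0168  0.3725] M [ 0.1245 -0.0461  0.0307] gap 94.9 gf 0.0 q [-0.2734  0.4718  1.5921  0.0004  1.0845 -1.8438]
```

View pics/w3c.png

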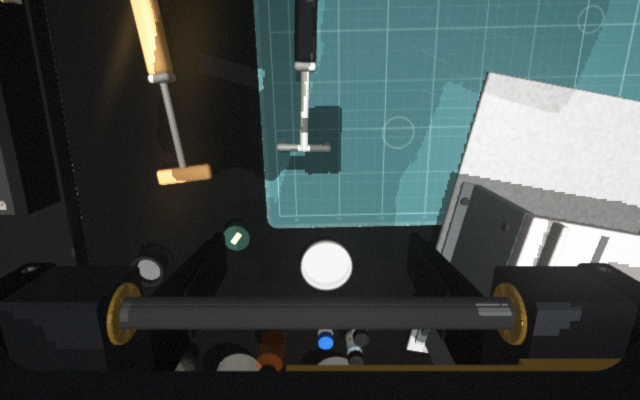

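The hook's handle front end is at (305,66) and its crossbar middle at (304,147). The brush head is at (184,175) and its handle front at (160,78).

```bash
python3 - <<'E'
from h import *
c=load('w3')
a=onz(c,304,148,.03);b=onz(c,305,66,.034);d=(a-b)[:2];y=np.arctan2(d[1],d[0]);print('hook',a,b,np.linalg.norm(d),np.degrees(y)); 
b2=onz(c,307,3,.041);d2=(a-b2)[:2];y2=np.arctan2(d2[1],d2[0]);print(b2,np.degrees(y2))
o=a[:2]-.120*np.array([np.cos(y2),np.sin(y2)]);print('origin',o)
a=onz(c,184,168,.0285);b=onz(c,160,78,.0235);d=(a-b)[:2];y=np.arctan2(d[1],d[0]);print('brush head',a,b,np.linalg.norm(d),np.degrees(y),a[:2]-.14*np.array([np.cos(y),np.sin(y)]))
go([*(o-[.022,0]),.06],180+np.degrees(y2))
E
```

```text
hook [ 0.5729 -0.1127  0.03  ] [ 0.496  -0.1109  0.034 ] 0.0769396958972051 -1.3494112964973113
[ 0.4448 -0.1085  0.041 ] -1.8889975950002926
origin [ 0.4529 -0.1087]
brush head [ 0.5935 -0.2356  0.0285] [ 0.506  -0.2515  0.0235] 0.08887128447353268 10.352402954424859 [ 0.4557 -0.2607]
t 3.2 tcp [ 0.6041 -0.1002  0.4077] grasp [ 0.6035 -0.0999  0.2367] psi -179.97 zaxis [-0.0032  0.0013 -1.    ] F [0.5685 0.4702 1.0854] M [0.0152 0.004  0.0038] gap 95.0 gf 0.0 q [-0.2722  0.4703  1.5872  0.0004  1.0875 -1.8438]
wz 1.92 shift [172.2 -14.5 176.7]
```

>>> jog_arm:
  rows: [0, 0, 1.9, 0, 0, 0, 0, 0, 0, 0, 38, -3.6, 20, 0, 0, 0, 0, 38, -3.6, 25, 0, 0, 0, 0, 38, -3.6, 25, 0, 0, 0, 0, 36, -3.7, 30, 0, 0, 0, 0, 0, 0, 40, 0, 0, 0, 0, 0, 0, 30, 0, 0, 0, 0, 0, 0, 20, 0, 0, 0, 0, 0, 0, 17, 0, 0, 0, 0, 0, 0, 0, 0]

```text
time: 4.2
position: [0.4554, -0.1098, 0.2011]
tool_rot: [-0.049, -3.141, -0.001]
wrist_force: [-0.0, -0.0, 0.6]
finger_gap: 1.002
grip_force: 0.0
```

```bash
python3 - <<'E'
from h import *
go([.453,-.1087,.030],178.1)
E
```

```text
t 4.2 tcp [ 0.4554 -0.1098  0.2011] grasp [ 0.4553 -0.1098  0.0301] psi 178.22 zaxis [-0.0004  0.0003 -1.    ] F [-0.0214 -0.0336  0.6493] M [-0.0066 -0.0127  0.0208] gap 95.2 gf 0.0 q [-0.3778  0.6135  2.1139  0.0004  0.4148 -1.9179]
wz 0.12 shift [2.3 1.  0.1]
```

>>> jog_arm:
  rows: [0, 0, 0, 0, 0, 0, 255, 0, 0, 0, 0, 0, 0, 255, 0, 0, 0, 0, 0, 0, 255, 0, 0, 0, 0, 0, 0, 255, 0, 0, 0, 0, 0, 0, 255, 0, 0, 0, 0, 0, 0, 255, 0, 0, 0, 0, 0, 0, 255, 0, 0, 0, 0, 0, -10, 255, 0, 0, 0, 0, 0, -30, 255, 0, 0, 0, 0, 0, -40, 255, 0, 0, 0, 0, 0, -20, 255, 0, 0, 0, 0, 0, 0, 255]

```text
time: 5.4
position: [0.4545, -0.1108, 0.3043]
tool_rot: [0.052, 3.136, -0.003]
wrist_force: [0.1, -0.3, -0.2]
finger_gap: 0.051
grip_force: 0.0
```

```bash
python3 - <<'E'
from h import *
st(); snap('wrist','w4'); c=snap('scene','s4')
a=cv2.resize(c['color'][180:340,240:440],None,fx=3,fy=3,interpolation=cv2.INTER_CUBIC)
w=load('w4')['color']
# predicted landing: station poses
print('pre-insert tine (s=-.135):',W(-.135,0),'origin',W(-.255,0)); go([*W(-.255,0),.095],180-10.3)
cv2.imwrite('pics/s4c.png',np.vstack([a[:,:600]])[:,:,::-1])
E
```

```text
t 5.4 tcp [ 0.4545 -0.1108  0.3043] grasp [ 0.4553 -0.1111  0.1333] psi 178.12 zaxis [ 0.0048 -0.0019 -1.    ] F [ 0.1121 -0.2748 -0.1931] M [0.0347 0.0252 0.0109] gap 4.8 gf 0.0 q [-0.3804  0.4179  2.0447  0.0001  0.6738 -1.9184]
pre-insert tine (s=-.135): [0.6039 0.1825] origin [0.4858 0.204 ]
t 5.5 tcp [ 0.4542 -0.1106  0.3017] grasp [ 0.4543 -0.1107  0.1307] psi 178.11 zaxis [ 0.0009 -0.0003 -1.    ] F [ 0.4218 -0.4917 -0.1777] M [ 0.0781  0.0063 -0.057 ] gap 1.3 gf 0.0 q [-0.3804  0.4224  2.0472  0.0002  0.671  -1.9184]
wz 8.41 shift [ 25.3 315.2  35.7]
```

View pics/s4c.png

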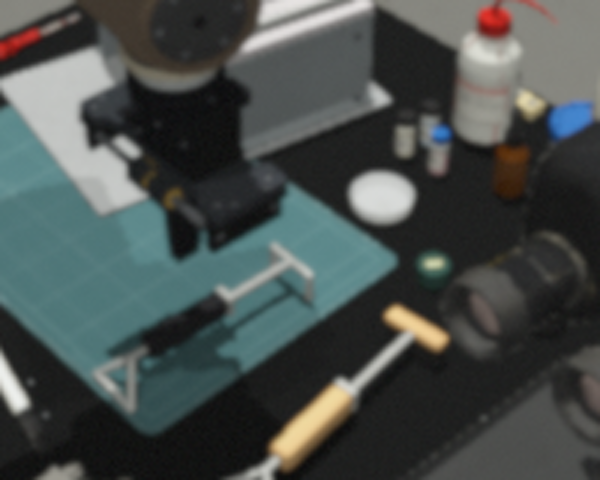

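The scene crop shows the hook still on the mat: the fingers hadn't finished closing before the lift. I'll repeat it with a longer close.

>>> jog_arm:
  rows: [0, 0, 0, 0, 0, 0, 100, 0, 0, 0, 0, 0, 0, 100, 0, 0, 0, 0, 0, 0, 100, 0, 0, 0, 0, 0, 0, 100, 0, 0, 0, 0, 0, 0, 100, 0, 0, 0, 0, 0, 0, 100, 0, 0, 0, 0, 0, 0, 100, 0, 0, 0, 0, 0, 40, 100, 0, 0, 0, 0, 0, 30, 100, 0, 0, 0, 0, 0, 20, 100, 0, 0, 0, 0, 0, 11, 100, 0, 0, 0, 0, 0, 0, 100]

```text
time: 6.7
position: [0.4544, -0.1107, 0.1994]
tool_rot: [-0.052, -3.139, -0.001]
wrist_force: [-0.5, -0.0, 0.7]
finger_gap: 0.611
grip_force: 0.0
```

>>> jog_arm:
  rows: [0, 0, 0, 0, 0, 0, 255, 0, 0, 0, 0, 0, 0, 255, 0, 0, 0, 0, 0, 0, 255, 0, 0, 0, 0, 0, 0, 255, 0, 0, 0, 0, 0, 0, 255, 0, 0, 0, 0, 0, 0, 255, 0, 0, 0, 0, 0, 0, 255, 0, 0, 0, 0, 0, 0, 255, 0, 0, 0, 0, 0, 0, 255, 0, 0, 0, 0, 0, 0, 255]

```text
time: 7.7
position: [0.4545, -0.1108, 0.2005]
tool_rot: [0.052, 3.141, -0.0]
wrist_force: [-1.0, -1.6, 5.7]
finger_gap: 0.212
grip_force: 30.0
```

```bash
python3 - <<'E'
from h import *
st()
E
```

```text
t 7.7 tcp [ 0.4545 -0.1108  0.2005] grasp [ 0.4545 -0.1108  0.0295] psi 178.11 zaxis [ 0.0004 -0.0001 -1.    ] F [-0.9643 -1.6262  5.6631] M [-0.1231  0.1863 -0.0181] gap 20.1 gf 30.0 q [-0.3805  0.6143  2.1159  0.0002  0.411  -1.9184]
```

>>> jog_arm:
  rows: [0, 0, 0, 0, 0, -10, 255, 0, 0, 0, 0, 0, -30, 255, 0, 0, 4.2, 0, 0, -25, 255, 0, 0, 4.2, 0, 0, 0, 255, 0, 0, 0, 3.2, 39.4, 0, 255, 0, 0, 0, 3.2, 39.4, 0, 255, 0, 0, 0, 3.2, 39.4, 0, 255, 0, 0, 0, 3.2, 39.4, 0, 255, 0, 0, 0, 3.2, 39.4, 0, 255, 0, 0, 0, 3.2, 39.4, 0, 255, 0, 0, 0, 3.2, 39.4, 0, 255, 0, 0, 0, 3.2, 39.4, 0, 255]

```text
time: 8.9
position: [0.4852, 0.2057, 0.2658]
tool_rot: [-0.281, -3.129, -0.0]
wrist_force: [0.7, -1.1, -1.2]
finger_gap: 0.209
grip_force: 30.0
```

>>> jog_arm:
  rows: [0, 0, 0, 0, 0, 0, 255, 0, 0, 0, 0, 0, 0, 255]

```text
time: 9.1
position: [0.4851, 0.2046, 0.2655]
tool_rot: [-0.278, -3.129, 0.0]
wrist_force: [0.1, 0.3, -1.4]
finger_gap: 0.206
grip_force: 30.0
```

```bash
python3 - <<'E'
from h import *
go([*W(-.255,0),.093],169.7)
w=snap('wrist','w5'); s=snap('scene','s5')
# predicted tine/bar pixel vs actual
a=cv2.resize(s['color'][130:290,220:400],None,fx=3.3,fy=3.3,interpolation=cv2.INTER_CUBIC)
cv2.imwrite('pics/s5c.png',a[:,:,::-1]); print('scene px of bar pred',proj(s,[*W(-.135,0),.093]),proj(s,[*W(-.135,-.024),.063]))
E
```

```text
t 9.1 tcp [0.4851 0.2046 0.2655] grasp [0.485  0.2046 0.0945] psi 169.83 zaxis [-0.0004 -0.0001 -1.    ] F [ 0.1409  0.2589 -1.3657] M [-0.0197 -0.0392  0.052 ] gap 19.6 gf 30.0 q [ 0.2737  0.5454  1.9361 -0.      0.6605 -1.1196]
wz 0.13 shift [-0.9 -0.5  1.5]
scene px of bar pred (np.float64(276.804972333362), np.float64(195.44816410301442)) (np.float64(281.0789990311049), np.float64(207.52286214010678))
```

View pics/s5c.png

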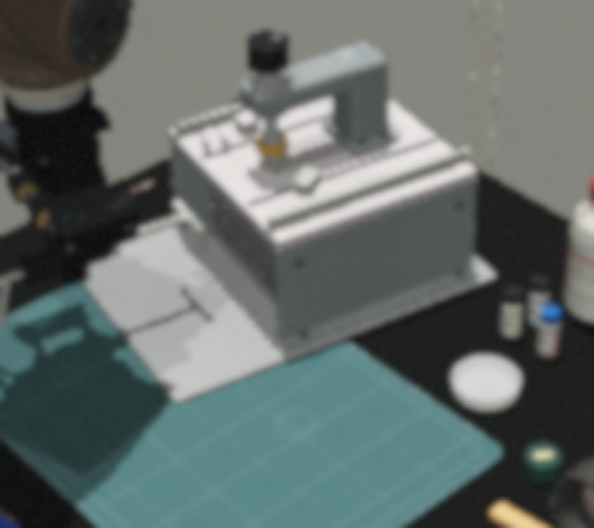

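The crop shows the hook's shadow on the base board, with the hook held in front of the bay. Next I insert it.

>>> jog_arm:
  rows: [0, 0, 0, -20, 0, 1, 255, 0, 0, 0, -20, 0, 0, 255, 0, 0, 0, -20, 0, 0, 255, 0, 0, 0, -15, 0, 0, 255, 0, 0, 0, -15, 0, 0, 255, 0, 0, 0, 0, 0, 0, 255, 0, 0, 0, 0, 0, 0, 255]

```text
time: 9.9
position: [0.5737, 0.1869, 0.2642]
tool_rot: [-0.284, -3.128, 0.0]
wrist_force: [-0.8, 0.4, -1.9]
finger_gap: 0.208
grip_force: 30.0
```

>>> jog_arm:
  rows: [0, 0, 0, 0, 0, 10, 255, 0, 0, 0, 0, 0, 10, 255, 0, 0, 0, 0, 0, 9, 255, 0, 0, 0, 0, 0, 0, 255]

```text
time: 10.3
position: [0.5736, 0.188, 0.2336]
tool_rot: [-0.281, -3.126, 0.001]
wrist_force: [-0.0, -0.3, -0.3]
finger_gap: 0.21
grip_force: 30.0
```

```bash
python3 - <<'E'
from h import *
s,M,g,p=st(); print('grasp in station',S(g))
E
```

```text
t 10.3 tcp [0.5736 0.188  0.2336] grasp [0.5731 0.1879 0.0626] psi 169.72 zaxis [-0.0026 -0.0005 -1.    ] F [-0.0313 -0.3229 -0.3411] M [-0.0054  0.0468  0.0292] gap 20.0 gf 30.0 q [ 0.2073  0.6728  1.7608  0.0001  0.7107 -1.1843]
grasp in station [-0.1662 -0.0002]
```

>>> jog_arm:
  rows: [0, 0, 0, 8, 0, 0, 255, 0, 0, 0, 8, 0, 0, 255, 0, 0, 0, 10, 0, 0, 255, 0, 0, 0, 12, 0, 0, 255, 0, 0, 0, 12, 0, 0, 255, 0, 0, 0, 12, 0, 0, 255, 0, 0, 0, 12, 0, 0, 255, 0, 0, 0, 12, 0, 0, 255]

```text
time: 11.1
position: [0.4885, 0.2035, 0.2356]
tool_rot: [0.281, 3.128, 0.0]
wrist_force: [2.8, -0.7, -1.2]
finger_gap: 0.205
grip_force: 30.0
```

>>> jog_arm:
  rows: [0, 0, 0, 12, 0, 0, 255, 0, 0, 0, 12, 0, 0, 255, 0, 0, 0, 12, 0, 0, 255, 0, 0, 0, 12, 0, 0, 255, 0, 0, 0, 8, 0, 0, 255, 0, 0, 0, 6, 0, 0, 255, 0, 0, 0, 0, 0, 0, 255, 0, 0, 0, 0, 0, 0, 255]

```text
time: 11.9
position: [0.4282, 0.2143, 0.2352]
tool_rot: [-0.281, -3.128, 0.001]
wrist_force: [-0.8, -1.2, -1.0]
finger_gap: 0.212
grip_force: 30.0
```

```bash
python3 - <<'E'
from h import *
s,M,g,p=st(); print('grasp in station',S(g))
snap('top','t6');s=snap('scene','s6')
a=cv2.resize(s['color'][150:290,220:400],None,fx=3.3,fy=3.3,interpolation=cv2.INTER_CUBIC)
b=cv2.resize(load('t6')['color'][120:270,215:345],None,fx=1.55,fy=1.55)
o=np.zeros((462,800,3),np.uint8);o[:,:594]=a[:462,:594];o[:b.shape[0],598:598+b.shape[1]]=b
cv2.imwrite('pics/s6c.png',o[:,:,::-1])
E
```

```text
t 11.9 tcp [0.4282 0.2143 0.2352] grasp [0.428  0.2143 0.0642] psi 169.72 zaxis [-0.0012 -0.0003 -1.    ] F [-0.8457 -1.1931 -0.9755] M [ 0.0443 -0.0212 -0.0186] gap 20.1 gf 30.0 q [ 0.326   0.5544  2.0706  0.0003  0.5178 -1.0656]
grasp in station [-0.3137 -0.0002]
```

View pics/s6c.png

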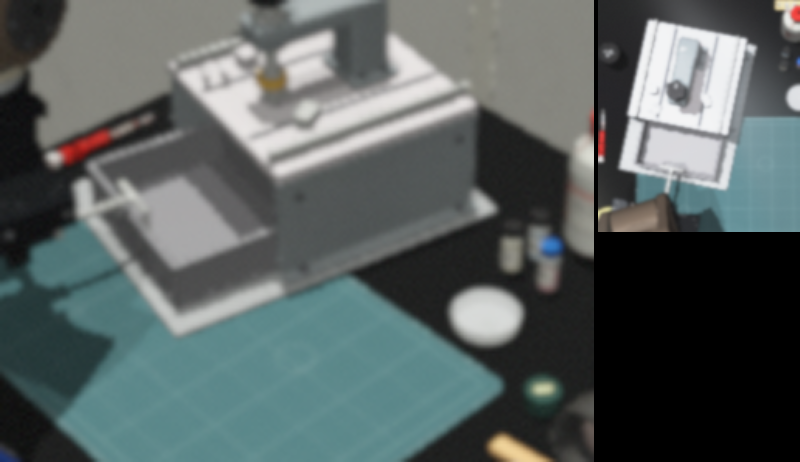

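The tray is out and straight, with the hook's tines inside the lip. I'll unhook and carry the hook back.

>>> jog_arm:
  rows: [0, 0, 0, -6, 0, 0, 255, 0, 0, 0, 0, 0, -20, 255, 0, 0, 0, 0, 0, -35, 255, 0, 0, -4.2, 0, 0, -5, 255, 0, 0, -4.2, 0, 0, 0, 255, 0, 0, 0, -4, -40, 0, 255, 0, 0, 0, -4, -40, 0, 255, 0, 0, 0, -4, -40, 0, 255, 0, 0, 0, -4, -40, 0, 255, 0, 0, 0, -4, -40, 0, 255, 0, 0, 0, -4, -40, 0, 255, 0, 0, 0, -4, -40, 0, 255]

```text
time: 13.2
position: [0.4533, -0.0696, 0.2953]
tool_rot: [0.052, 3.141, 0.0]
wrist_force: [0.1, 0.2, -0.9]
finger_gap: 0.205
grip_force: 30.0
```

>>> jog_arm:
  rows: [0, 0, 0, -3, -43, 0, 255, 0, 0, 0, 0, 0, 40, 255, 0, 0, 0, 0, 0, 30, 255, 0, 0, 0, 0, 0, 15, 255, 0, 0, 0, 0, 0, 0, 255]

```text
time: 13.7
position: [0.4547, -0.111, 0.2086]
tool_rot: [-0.053, -3.138, -0.002]
wrist_force: [-0.0, -0.1, -0.8]
finger_gap: 0.21
grip_force: 30.0
```

```bash
python3 - <<'E'
from h import *
go([.4545,-.1108,.0295],178.1)
E
```

```text
t 13.7 tcp [ 0.4547 -0.111   0.2086] grasp [ 0.4541 -0.1108  0.0376] psi 178.07 zaxis [-0.0034  0.0015 -1.    ] F [-0.0408 -0.1353 -0.8221] M [ 0.016  -0.0169  0.0488] gap 19.9 gf 30.0 q [-0.3808  0.5984  2.1108  0.0003  0.4361 -1.9182]
wz -0.03 shift [-0.4 -0.   8.1]
```

>>> jog_arm:
  rows: [0, 0, 0, 0, 0, 4, 255, 0, 0, 0, 0, 0, 3, 255, 0, 0, 0, 0, 0, 1, 255, 0, 0, 0, 0, 0, 0, 255]

```text
time: 14.1
position: [0.4548, -0.1105, 0.2028]
tool_rot: [0.051, 3.14, -0.0]
wrist_force: [-0.2, 0.7, -0.9]
finger_gap: 0.209
grip_force: 30.0
```

>>> jog_arm:
  rows: [0, 0, 0, 0, 0, 0, 120, 0, 0, 0, 0, 0, 0, 120, 0, 0, 0, 0, 0, 0, 120, 0, 0, 0, 0, 0, 0, 120, 0, 0, 0, 0, 0, 0, 120, 0, 0, 0, 0, 0, 0, 120, 0, 0, 0, 0, 0, -15, 120, 0, 0, 0, 0, 0, -40, 120, 0, 0, 0, 0, 0, -50, 120, 0, 0, 0, 0, 0, -50, 120, 0, 0, 0, 0, 0, -50, 120, 0, 0, 0, 0, 0, -50, 120]

```text
time: 15.3
position: [0.4541, -0.1103, 0.4596]
tool_rot: [0.052, 3.141, -0.0]
wrist_force: [0.1, 0.1, 0.4]
finger_gap: 0.531
grip_force: 0.0
```

```bash
python3 - <<'E'
from h import *
s=load('s6');go([*W(-.05,0),.30],-40)
E
```

```text
t 15.3 tcp [ 0.4541 -0.1103  0.4596] grasp [ 0.4541 -0.1103  0.2886] psi 178.12 zaxis [ 0.0003 -0.     -1.    ] F [0.1455 0.133  0.4024] M [0.0085 0.0265 0.0034] gap 50.4 gf 0.0 q [-0.3799  0.2045  1.8517  0.0001  1.0852 -1.9178]
wz -141.88 shift [   0.3 -362.7  -11.4]
```

```bash
python3 - <<'E'
from h import *
s=load('s0' if 0 else 'scene0'); im=s['color']
for z in (.209,.22,.225,.23,.235,.24,.245,.25,.255,.26,.265): print(z,np.round(proj(s,W(-.05,0,z)),1))
g=cv2.cvtColor(im,cv2.COLOR_RGB2GRAY)
for r in range(132,172): print(r,g[r,292:312:2].tolist())
E
```

```text
0.209 [300.1 154.3]
0.22 [300. 151.]
0.225 [299.9 149.5]
0.23 [299.9 148. ]
0.235 [299.8 146.5]
0.24 [299.7 145. ]
0.245 [299.7 143.5]
0.25 [299.6 142. ]
0.255 [299.5 140.5]
0.26 [299.5 138.9]
0.265 [299.4 137.4]
132 [134, 134, 134, 134, 134, 134, 134, 134, 134, 133]
133 [134, 134, 134, 134, 134, 134, 134, 134, 134, 134]
134 [134, 133, 133, 135, 134, 134, 133, 134, 134, 134]
135 [134, 133, 134, 134, 134, 134, 134, 133, 134, 134]
136 [134, 134, 135, 134, 134, 133, 134, 134, 134, 134]
137 [133, 134, 134, 133, 131, 133, 134, 134, 134, 135]
138 [134, 133, 132, 125, 117, 124, 131, 132, 134, 134]
139 [134, 131, 119, 105, 86, 101, 121, 125, 133, 134]
140 [134, 125, 93, 74, 59, 86, 110, 105, 130, 134]
141 [134, 116, 67, 53, 54, 86, 102, 81, 125, 134]
142 [134, 113, 55, 50, 50, 69, 79, 67, 123, 133]
143 [133, 111, 53, 47, 48, 53, 52, 63, 123, 134]
144 [134, 112, 48, 43, 49, 46, 41, 61, 122, 134]
145 [134, 111, 40, 35, 41, 39, 31, 57, 122, 135]
146 [134, 111, 34, 25, 32, 30, 23, 54, 122, 135]
147 [134, 112, 33, 24, 25, 22, 24, 54, 122, 137]
148 [134, 111, 35, 23, 26, 23, 23, 56, 125, 144]
149 
[... 500 characters left out ...]
, 99, 100, 98, 97]
159 [109, 88, 102, 122, 109, 103, 97, 95, 91, 90]
160 [110, 85, 91, 113, 103, 96, 92, 91, 89, 93]
161 [138, 95, 87, 98, 95, 92, 90, 89, 97, 122]
162 [155, 122, 97, 90, 89, 88, 87, 98, 135, 172]
163 [157, 168, 134, 92, 87, 85, 90, 131, 182, 210]
164 [181, 207, 175, 107, 91, 88, 114, 174, 213, 224]
165 [200, 221, 197, 137, 107, 99, 152, 205, 224, 225]
166 [192, 215, 193, 162, 134, 110, 177, 220, 223, 215]
167 [165, 186, 161, 173, 148, 116, 183, 219, 210, 195]
168 [144, 145, 130, 170, 150, 117, 170, 201, 189, 191]
169 [153, 126, 125, 161, 142, 114, 141, 176, 194, 212]
170 [181, 138, 142, 158, 126, 112, 116, 167, 214, 224]
171 [204, 164, 155, 156, 115, 111, 108, 159, 218, 225]
```

>>> jog_arm:
  rows: [0, 0, 8.52, 0, 0, 0, 120, 0, 0, 8.52, 0, 0, 0, 120, 0, 0, 8.52, 0, 0, 0, 120, 0, 0, 8.52, 0, 0, 0, 120, 0, 0, 8.52, 0, 0, 0, 120, 0, 0, 8.52, 0, 0, 0, 120, 0, 0, 8.52, 0, 0, 0, 120, 0, 0, 8.52, 0, 0, 0, 120, 0, 0, 8.52, 0, 0, 0, 120, 0, 0, 8.52, 0, 0, 0, 120, 0, 0, 8.52, 0, 0, 0, 120, 0, 0, 8.52, 0, 0, 0, 120]

```text
time: 16.5
position: [0.4546, -0.1105, 0.4572]
tool_rot: [-2.483, -1.924, 0.0]
wrist_force: [-0.6, -0.5, -0.8]
finger_gap: 0.529
grip_force: 0.0
```

>>> jog_arm:
  rows: [0, 0, 8.52, 0, 0, 0, 120, 0, 0, 8.52, 0, 0, 0, 120, 0, 0, 8.52, 0, 0, 0, 120, 0, 0, 8.52, 0, 0, 0, 120, 0, 0, 8.52, 0, 0, 0, 120, 0, 0, 8.52, 0, 0, 0, 120, 0, 0, 8.52, 0, 0, 0, 120, 0, 0, 8.52, 0, 0, 0, 120, 0, 0, 8.52, 0, 0, 0, 120, 0, 0, 8.52, 0, 0, 0, 120, 0, 0, 8.52, 0, 0, 0, 120, 0, 0, 0, 0, 0, -20, 120]

```text
time: 17.7
position: [0.4545, -0.1105, 0.4757]
tool_rot: [-3.101, 0.495, 0.007]
wrist_force: [-0.3, -0.3, 0.3]
finger_gap: 0.528
grip_force: 0.0
```

```bash
python3 - <<'E'
from h import *
go([*W(-.05,0),.31],-35)
E
```

```text
t 17.7 tcp [ 0.4545 -0.1105  0.4757] grasp [ 0.4538 -0.1102  0.3047] psi -18.16 zaxis [-0.004   0.0017 -1.    ] F [-0.3006 -0.3023  0.3156] M [-0.      0.187  -0.0125] gap 50.2 gf 0.0 q [-0.38    0.1899  1.8249  0.0001  1.1312  1.5077]
wz 16.84 shift [  32.2 -361.4   -5.3]
```

Knob axis matches the predicted column (300 against 301) and its mid-height is about 0.241 m, consistent with the given clearances. I'm moving above it.

>>> jog_arm:
  rows: [0, 0, 8.4, 0, 0, 0, 80, 0, 0, 8.4, 0, 0, 0, 80, 0, 0, 0, 3.6, -40, -2, 80, 0, 0, 0, 3.6, -40, -2, 80, 0, 0, 0, 3.6, -40, -1, 80, 0, 0, 0, 3.6, -40, 0, 80, 0, 0, 0, 3.6, -40, 0, 80, 0, 0, 0, 3.6, -40, 0, 80, 0, 0, 0, 3.6, -40, 0, 80, 0, 0, 0, 3.6, -40, 0, 80, 0, 0, 0, 3.4, -41.4, 0, 80, 0, 0, 0, 0, 0, 0, 80]

```text
time: 18.9
position: [0.6883, 0.1718, 0.4805]
tool_rot: [-3.0, 0.931, 0.002]
wrist_force: [-0.6, -1.0, -0.5]
finger_gap: 0.685
grip_force: 0.0
```

```bash
python3 - <<'E'
from h import *
go([*W(-.05,0),.242],-35)
c=snap('wrist','w7'); cv2.imwrite('pics/w7c.png',c['color'][:,:,::-1]); print('pred knob px',proj(c,W(-.05,0,.252)))
E
```

```text
t 18.9 tcp [0.6883 0.1718 0.4805] grasp [0.6881 0.1719 0.3095] psi -34.48 zaxis [-0.0012  0.0006 -1.    ] F [-0.5886 -0.9793 -0.4564] M [ 0.0491  0.1911 -0.0009] gap 65.1 gf 0.0 q [0.1515 0.565  1.2213 0.0007 1.3564 2.324 ]
wz 0.52 shift [ 2.1  4.1 67.5]
pred knob px (np.float64(322.57872916237744), np.float64(224.05704409796363))
```

View pics/w7c.png

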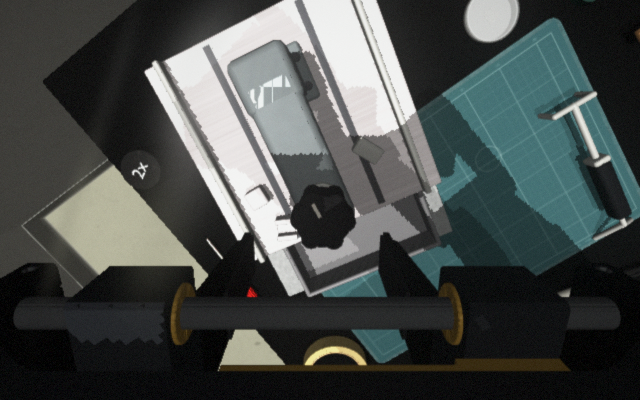

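The knob is centred at (323,217); once its side wall is allowed for, that agrees with the prediction. The hook stands upright on the mat at (590,160). I'll descend and grip the knob.

>>> jog_arm:
  rows: [0, 0, 0.5, 2.1, 4.1, 0, 80, 0, 0, 0, 0, 0, 25, 80, 0, 0, 0, 0, 0, 25, 80, 0, 0, 0, 0, 0, 17, 80, 0, 0, 0, 0, 0, 0, 80, 0, 0, 0, 0, 0, 0, 255, 0, 0, 0, 0, 0, 0, 255, 0, 0, 0, 0, 0, 0, 255, 0, 0, 0, 0, 0, 0, 255, 0, 0, 0, 0, 0, 0, 255, 0, 0, 0, 0, 0, 0, 255, 0, 0, 0, 0, 0, 0, 255]

```text
time: 20.15
position: [0.6863, 0.1646, 0.4166]
tool_rot: [-2.992, 0.947, -0.005]
wrist_force: [4.1, 4.6, 3.0]
finger_gap: 0.374
grip_force: 30.0
```

```bash
python3 - <<'E'
from h import *
go([*W(-.05,0),.242],-35)
E
```

```text
t 20.15 tcp [0.6863 0.1646 0.4166] grasp [0.6869 0.1649 0.2456] psi -35.13 zaxis [ 0.0037  0.0019 -1.    ] F [4.1315 4.5626 3.0066] M [ 0.956  -0.5243 -0.0111] gap 35.5 gf 30.0 q [0.1417 0.6005 1.3232 0.0015 1.2139 2.3251]
wz -0.13 shift [-0.9 -2.3  3.6]
```

>>> jog_arm:
  rows: [0, 0, -4, 0, 0, -0.3, 255, 0, 0, -8, 0, 0, -0.55, 255, 0, 0, -8, 0, 0, -0.55, 255, 0, 0, -8, 0, 0, -0.55, 255, 0, 0, -8, 0, 0, -0.55, 255, 0, 0, -8, 0, 0, -0.55, 255, 0, 0, -8, 0, 0, -0.55, 255, 0, 0, -8, 0, 0, -0.55, 255, 0, 0, -8, 0, 0, -0.55, 255, 0, 0, -8, 0, 0, -0.55, 255, 0, 0, -8, 0, 0, -0.55, 255, 0, 0, -8, 0, 0, -0.55, 255]

```text
time: 21.35
position: [0.6865, 0.1647, 0.423]
tool_rot: [2.758, 1.504, 0.009]
wrist_force: [6.1, 6.1, 1.6]
finger_gap: 0.376
grip_force: 30.0
```

```bash
python3 - <<'E'
from h import *
st()
E
```

```text
t 21.35 tcp [0.6865 0.1647 0.423 ] grasp [0.6874 0.165  0.252 ] psi 57.2 zaxis [ 0.0051  0.0023 -1.    ] F [6.1141 6.1353 1.5875] M [ 0.9961 -1.3816 -0.0658] gap 35.7 gf 30.0 q [0.1417 0.5958 1.3148 0.0016 1.2256 0.7137]
```

>>> jog_arm:
  rows: [0, 0, -8, 0, 0, -0.55, 255, 0, 0, -8, 0, 0, -0.55, 255, 0, 0, -8, 0, 0, -0.55, 255, 0, 0, -8, 0, 0, -0.55, 255, 0, 0, -8, 0, 0, -0.55, 255, 0, 0, -8, 0, 0, -0.55, 255, 0, 0, -8, 0, 0, -0.55, 255, 0, 0, -8, 0, 0, -0.55, 255, 0, 0, -8, 0, 0, -0.55, 255, 0, 0, -8, 0, 0, -0.55, 255, 0, 0, -8, 0, 0, -0.55, 255, 0, 0, -8, 0, 0, -0.55, 255]

```text
time: 22.55
position: [0.6864, 0.1652, 0.4299]
tool_rot: [0.727, 3.052, 0.008]
wrist_force: [4.8, 9.6, 3.8]
finger_gap: 0.372
grip_force: 30.0
```

>>> jog_arm:
  rows: [0, 0, -8, 0, 0, -0.55, 255, 0, 0, -8, 0, 0, -0.55, 255, 0, 0, -8, 0, 0, -0.55, 255, 0, 0, -8, 0, 0, -0.55, 255, 0, 0, -8, 0, 0, -0.55, 255]

```text
time: 23.05
position: [0.6861, 0.1652, 0.4327]
tool_rot: [-0.361, 3.116, 0.005]
wrist_force: [3.2, 8.7, 5.3]
finger_gap: 0.374
grip_force: 30.0
```

```bash
python3 - <<'E'
from h import *
st()
E
```

```text
t 23.05 tcp [0.6861 0.1652 0.4327] grasp [0.6868 0.1659 0.2617] psi -166.8 zaxis [ 0.0042  0.0039 -1.    ] F [3.2255 8.6947 5.3323] M [ 2.1567 -0.5038 -0.0215] gap 35.5 gf 30.0 q [ 0.1424  0.5885  1.3027  0.0034  1.2458 -1.6599]
```

>>> jog_arm:
  rows: [0, 0, -6, 0, 0, -0.4, 255, 0, 0, -4, 0, 0, -0.3, 255, 0, 0, -4, 0, 0, -0.3, 255]

```text
time: 23.35
position: [0.6861, 0.1651, 0.4336]
tool_rot: [-0.733, 3.05, 0.004]
wrist_force: [2.2, 8.3, 4.7]
finger_gap: 0.374
grip_force: 30.0
```

```bash
python3 -c "
from h import *
st()"
```

```text
t 23.35 tcp [0.6861 0.1651 0.4336] grasp [0.6867 0.1657 0.2626] psi -152.96 zaxis [ 0.0038  0.0036 -1.    ] F [2.2261 8.2617 4.7469] M [ 2.0161 -0.4277 -0.0891] gap 35.5 gf 30.0 q [ 0.1423  0.5877  1.3016  0.0032  1.248  -1.9014]
```

>>> jog_arm:
  rows: [0, 0, -4, 0, 0, -0.3, 255, 0, 0, -4, 0, 0, -0.3, 255, 0, 0, 0, 0, 0, 0, 255]

```text
time: 23.65
position: [0.6861, 0.165, 0.4343]
tool_rot: [-0.944, 2.992, 0.003]
wrist_force: [2.1, 8.3, 5.5]
finger_gap: 0.376
grip_force: 30.0
```

```bash
python3 -c "
from h import *
st()"
```

```text
t 23.65 tcp [0.6861 0.165  0.4343] grasp [0.6867 0.1656 0.2633] psi -144.98 zaxis [ 0.0038  0.0033 -1.    ] F [2.0982 8.3058 5.4906] M [ 1.9129 -0.3604  0.    ] gap 35.8 gf 30.0 q [ 0.1422  0.5873  1.3008  0.0029  1.2493 -2.0407]
```

>>> jog_arm:
  rows: [0, 0, -4, 0, 0, -0.3, 255, 0, 0, -4, 0, 0, -0.3, 255, 0, 0, 0, 0, 0, 0, 255]

```text
time: 23.95
position: [0.6861, 0.1649, 0.4345]
tool_rot: [-1.15, 2.919, 0.002]
wrist_force: [1.9, 7.1, 4.1]
finger_gap: 0.372
grip_force: 30.0
```

```bash
python3 -c "
from h import *
st()"
```

```text
t 23.95 tcp [0.6861 0.1649 0.4345] grasp [0.6867 0.1654 0.2635] psi -137.0 zaxis [ 0.0034  0.0029 -1.    ] F [1.8995 7.0761 4.0994] M [ 1.6107 -0.4071  0.0187] gap 35.3 gf 30.0 q [ 0.142   0.5871  1.3003  0.0025  1.2505 -2.1801]
```

>>> jog_arm:
  rows: [0, 0, -4, 0, 0, -0.3, 255, 0, 0, 0, 0, 0, 0, 255]

```text
time: 24.15
position: [0.6862, 0.1648, 0.4346]
tool_rot: [-1.25, 2.878, 0.002]
wrist_force: [3.8, 8.4, 2.4]
finger_gap: 0.371
grip_force: 30.0
```

```bash
python3 -c "
from h import *
st()"
```

```text
t 24.15 tcp [0.6862 0.1648 0.4346] grasp [0.6867 0.1654 0.2636] psi -133.04 zaxis [ 0.0032  0.003  -1.    ] F [3.8472 8.4461 2.4447] M [ 1.6114 -0.4812 -0.4103] gap 35.2 gf 30.0 q [ 0.142   0.5872  1.3     0.0026  1.2508 -2.2493]
```

>>> jog_arm:
  rows: [0, 0, -6, 0, 0, 0, 255, 0, 0, 0, 0, 0, 0, 255]

```text
time: 24.35
position: [0.6861, 0.1646, 0.4342]
tool_rot: [-1.402, 2.809, 0.001]
wrist_force: [1.0, 4.3, 1.3]
finger_gap: 0.372
grip_force: 30.0
```

```bash
python3 -c "
from h import *
st()"
```

```text
t 24.35 tcp [0.6861 0.1646 0.4342] grasp [0.6864 0.1648 0.2632] psi -126.94 zaxis [ 0.0019  0.0015 -1.    ] F [1.0091 4.2861 1.3184] M [ 0.9337 -0.1686  0.0788] gap 35.3 gf 30.0 q [ 0.1417  0.5875  1.3006  0.0013  1.2515 -2.3556]
```

The stop shows as -0.41 N m followed by slip, at about 260° of turn, so the pad is fully up. I'll release and rise, then head to the brush.

>>> jog_arm:
  rows: [0, 0, 0, 0, 0, 0, 60, 0, 0, 0, 0, 0, 0, 60, 0, 0, 0, 0, 0, 0, 60, 0, 0, 0, 0, 0, 0, 60, 0, 0, 0, 0, 0, 0, 60, 0, 0, 0, 0, 0, 0, 60, 0, 0, 0, 0, 0, -20, 60, 0, 0, 0, 0, 0, -40, 60, 0, 0, 8, 0, 0, 0, 60, 0, 0, 8, 0, 0, 0, 60, 0, 0, 8, 0, 0, 0, 60]

```text
time: 25.45
position: [0.6859, 0.1638, 0.4938]
tool_rot: [-0.774, 3.044, -0.0]
wrist_force: [0.1, -0.6, 0.5]
finger_gap: 0.763
grip_force: 0.0
```

```bash
python3 - <<'E'
from h import *
go([.60,-.24,.26],190)
t=snap('top','t8'); c=load('top0')
# detect changes of the bench between start and now, and the pale brush
im=cv2.cvtColor(t['color'],cv2.COLOR_RGB2HSV); im0=cv2.cvtColor(c['color'],cv2.COLOR_RGB2HSV)
for nm,i in (('start',im0),('now',im)):
    m=((i[:,:,0]>8)&(i[:,:,0]<28)&(i[:,:,1]>70)&(i[:,:,2]>120)).astype(np.uint8)
    n,l,s,ce=cv2.connectedComponentsWithStats(m)
    print(nm,[(s[k].tolist(),np.round(ce[k],1).tolist()) for k in range(1,n) if s[k,4]>15 and 360<ce[k,0]<425])
E
```

```text
t 25.45 tcp [0.6859 0.1638 0.4938] grasp [0.686  0.1638 0.3228] psi -151.48 zaxis [ 0.0004  0.0001 -1.    ] F [ 0.0511 -0.5759  0.4853] M [ 0.0357  0.0413 -0.01  ] gap 72.5 gf 0.0 q [ 0.1408  0.5506  1.2134  0.      1.3773 -1.9277]
wz 18.52 shift [ 154.8 -382.8   62.8]
start [([379, 211, 18, 8, 90], [387.5, 214.3]), ([388, 244, 10, 23, 134], [392.8, 255.7])]
now [([379, 211, 18, 8, 87], [387.4, 214.4]), ([388, 244, 10, 23, 131], [392.7, 255.5])]
```

>>> jog_arm:
  rows: [0, 0, 8.5, 0, 0, 0, 60, 0, 0, 8.5, 0, 0, 0, 60, 0, 0, 1.5, 15.5, -38, 0, 60, 0, 0, 0, 15.5, -38, 0, 60, 0, 0, 0, 15.5, -38, 0, 60, 0, 0, 0, 15.5, -38, 0, 60, 0, 0, 0, 15.5, -38, 0, 60, 0, 0, 0, 15.5, -38, 0, 60, 0, 0, 0, 15.5, -38, 12, 60, 0, 0, 0, 15.5, -38, 15, 60, 0, 0, 0, 15.5, -38, 15, 60, 0, 0, 0, 15.5, -40, 15, 60]

```text
time: 26.7
position: [0.6026, -0.2414, 0.4362]
tool_rot: [-0.288, 3.128, -0.0]
wrist_force: [0.6, -1.2, 0.3]
finger_gap: 0.769
grip_force: 0.0
```

>>> jog_arm:
  rows: [0, 0, 0, 0, 0, 0, 60, 0, 0, 0, 0, 0, 0, 60]

```text
time: 26.9
position: [0.6031, -0.2409, 0.4362]
tool_rot: [0.284, -3.128, -0.001]
wrist_force: [-0.0, -0.5, 0.8]
finger_gap: 0.766
grip_force: 0.0
```

```bash
python3 - <<'E'
from h import *
st(); c=snap('wrist','w9')
i=cv2.cvtColor(c['color'],cv2.COLOR_RGB2HSV)
m=((i[:,:,0]>5)&(i[:,:,0]<28)&(i[:,:,1]>70)&(i[:,:,2]>90)).astype(np.uint8); m[250:]=0
n,l,s,ce=cv2.connectedComponentsWithStats(m); B={}
for k in range(1,n):
    if s[k,4]>150:
        p=np.argwhere(l==k)[:,::-1].astype(np.float32); r=cv2.minAreaRect(p); print(s[k],np.round(r[0],1),np.round(r[1],1),round(r[2],1)); B[s[k,4]]=(r,p)
E
```

```text
t 26.9 tcp [ 0.6031 -0.2409  0.4362] grasp [ 0.603  -0.2408  0.2652] psi -169.64 zaxis [-0.0005  0.0006 -1.    ] F [-0.0424 -0.4624  0.8324] M [ 0.0926 -0.0233  0.0027] gap 72.8 gf 0.0 q [-0.4817  0.4996  1.4549  0.0003  1.1878 -2.2335]
[316   0  24  73 994] [327.   35.8] [20.9 72.8] 3.2
[294 158  52  18 214] [319.3 166.5] [51.3 16.5] 3.2
```

```bash
python3 - <<'E'
from h import *
c=load('w9')
a=onz(c,319.3,166.5,.0265);f=onz(c,324.9,72,.034); m=onz(c,327,35.8,.0345)
for p in (f,m):
    d=(a-p)[:2]; y=np.arctan2(d[1],d[0]); print(a,p,np.linalg.norm(d),np.degrees(y))
o=a[:2]-.14*np.array([np.cos(y),np.sin(y)]); print('origin',o,'m.. dist along',np.linalg.norm(a[:2]-m[:2]))
i=cv2.cvtColor(c['color'],cv2.COLOR_RGB2HSV)
print(i[0:4,315:345:3].tolist()[0]); np.set_printoptions(suppress=True)
yd=np.degrees(y); u=np.array([np.cos(y),np.sin(y)]); go([*(o-.022*u),.0235],180+yd)
E
```

```text
[ 0.6002 -0.2384  0.0265] [ 0.5018 -0.2509  0.034 ] 0.09921146948296394 7.266360622989508
[ 0.6002 -0.2384  0.0265] [ 0.4683 -0.2552  0.0345] 0.13300126677632076 7.268343531004149
origin [ 0.4613 -0.2561] m.. dist along 0.13300126677632076
[[12, 92, 50], [14, 100, 56], [22, 100, 251], [25, 76, 254], [24, 79, 254], [26, 69, 255], [25, 71, 255], [23, 92, 253], [15, 125, 190], [11, 96, 53]]
t 26.95 tcp [ 0.6033 -0.2399  0.4367] grasp [ 0.6034 -0.2399  0.2657] psi -169.58 zaxis [ 0.0002  0.0003 -1.    ] F [ 1.1575 -0.2188 -0.2825] M [0.0493 0.002  0.0107] gap 72.6 gf 0.0 q [-0.4802  0.4989  1.4548  0.0003  1.1879 -2.233 ]
wz 3.15 shift [164.9   1.9 242.2]
```

>>> jog_arm:
  rows: [0, 0, 3.1, 0, 0, 0, 60, 0, 0, 0, 41, 0.5, 25, 60, 0, 0, 0, 41, 0.5, 25, 60, 0, 0, 0, 41, 0.5, 25, 60, 0, 0, 0, 42, 0.5, 25, 60, 0, 0, 0, 0, 0, 40, 60, 0, 0, 0, 0, 0, 40, 60, 0, 0, 0, 0, 0, 30, 60, 0, 0, 0, 0, 0, 18, 60, 0, 0, 0, 0, 0, 10, 60, 0, 0, 0, 0, 0, 0, 60]

```text
time: 28.05
position: [0.4398, -0.2582, 0.1981]
tool_rot: [0.202, -3.135, -0.001]
wrist_force: [-0.7, 0.2, 0.2]
finger_gap: 0.763
grip_force: 0.0
```

```bash
python3 - <<'E'
from h import *
go([.4395,-.2589,.0275],187.27)
E
```

```text
t 28.05 tcp [ 0.4398 -0.2582  0.1981] grasp [ 0.4397 -0.2581  0.0271] psi -172.64 zaxis [-0.0005  0.0006 -1.    ] F [-0.6828  0.1945  0.2253] M [ 0.0656 -0.024   0.0146] gap 72.5 gf 0.0 q [-0.6604  0.6484  2.0136  0.0003  0.4804 -2.3599]
wz 0.09 shift [ 0.3 -0.8 -0.4]
```

>>> jog_arm:
  rows: [0, 0, 0, 0, 0, 0, 255, 0, 0, 0, 0, 0, 0, 255, 0, 0, 0, 0, 0, 0, 255, 0, 0, 0, 0, 0, 0, 255, 0, 0, 0, 0, 0, 0, 255, 0, 0, 0, 0, 0, 0, 255, 0, 0, 0, 0, 0, 0, 255, 0, 0, 0, 0, 0, 0, 255, 0, 0, 0, 0, 0, 0, 255, 0, 0, 0, 0, 0, 0, 255, 0, 0, 0, 0, 0, 0, 255]

```text
time: 29.15
position: [0.4393, -0.2588, 0.1985]
tool_rot: [0.199, -3.135, -0.0]
wrist_force: [-0.8, -1.2, 0.4]
finger_gap: 0.209
grip_force: 30.0
```

```bash
python3 - <<'E'
from h import *
st()
E
```

```text
t 29.15 tcp [ 0.4393 -0.2588  0.1985] grasp [ 0.4393 -0.2588  0.0275] psi -172.75 zaxis [-0.      0.0001 -1.    ] F [-0.7593 -1.2236  0.3855] M [0.0476 0.167  0.0535] gap 19.8 gf 30.0 q [-0.6621  0.6476  2.0138  0.0001  0.4803 -2.3596]
```

```bash
python3 - <<'E'
from h import *
print(W(-.3,-.05)); go([*W(-.300,-.050),.192],169.7)
E
```

```text
[0.4326 0.1628]
t 29.15 tcp [ 0.4393 -0.2588  0.1985] grasp [ 0.4393 -0.2588  0.0275] psi -172.75 zaxis [-0.      0.0001 -1.    ] F [-0.7593 -1.2236  0.3855] M [0.0476 0.167  0.0535] gap 19.8 gf 30.0 q [-0.6621  0.6476  2.0138  0.0001  0.4803 -2.3596]
wz 17.55 shift [  82.   413.7 -164.5]
```

>>> jog_arm:
  rows: [0, 0, 0, 0, 0, -15, 255, 0, 0, 0, 0, 0, -40, 255, 0, 0, 5.9, 0, 0, -40, 255, 0, 0, 5.9, 0, 0, -40, 255, 0, 0, 5.75, 0, 0, -30, 255, 0, 0, 0, 7.5, 37.6, 0, 255, 0, 0, 0, 7.5, 37.6, 0, 255, 0, 0, 0, 7.5, 37.6, 0, 255, 0, 0, 0, 7.5, 37.6, 0, 255, 0, 0, 0, 7.5, 37.6, 0, 255, 0, 0, 0, 7.5, 37.6, 0, 255, 0, 0, 0, 7.5, 37.6, 0, 255]

```text
time: 30.35
position: [0.4344, 0.011, 0.3635]
tool_rot: [-0.282, -3.129, -0.0]
wrist_force: [0.6, -0.8, -0.5]
finger_gap: 0.208
grip_force: 30.0
```

>>> jog_arm:
  rows: [0, 0, 0, 7.5, 37.6, 0, 255, 0, 0, 0, 7.5, 37.6, 0, 255, 0, 0, 0, 7.5, 37.6, 0, 255, 0, 0, 0, 7.5, 37.6, 0, 255, 0, 0, 0, 0, 0, 0, 255, 0, 0, 0, 0, 0, 0, 255]

```text
time: 30.95
position: [0.4318, 0.1634, 0.3633]
tool_rot: [-0.279, -3.129, 0.0]
wrist_force: [-0.5, -1.0, -0.7]
finger_gap: 0.208
grip_force: 30.0
```

```bash
python3 - <<'E'
from h import *
go([*W(-.172,-.050),.192],169.7)
c=snap('wrist','w10'); print('foot pred',W(-.138,-.05))
t=snap('top','t10'); s=snap('scene','s10')
i=cv2.cvtColor(s['color'],cv2.COLOR_RGB2HSV)
m=((i[:,:,0]>8)&(i[:,:,0]<25)&(i[:,:,1]>80)&(i[:,:,2]>110)).astype(np.uint8)
n,l,q,ce=cv2.connectedComponentsWithStats(m)
print([(q[k].tolist(),np.round(ce[k],1).tolist()) for k in range(1,n) if q[k,4]>15 ]); print('pred head top scene',proj(s,W(-.138,-.05,.19)))
E
```

```text
t 30.95 tcp [0.4318 0.1634 0.3633] grasp [0.4317 0.1634 0.1923] psi 169.82 zaxis [-0.0006 -0.0001 -1.    ] F [-0.5259 -0.9913 -0.6882] M [ 0.0127  0.0571 -0.0185] gap 19.8 gf 30.0 q [ 0.2185  0.3169  1.9949 -0.      0.8304 -1.1746]
wz 0.12 shift [-129.    -0.3    0.3]
foot pred [0.592  0.1339]
[([297, 168, 9, 3, 20], [300.8, 169.2]), ([278, 173, 11, 11, 56], [283.0, 178.2]), ([236, 186, 16, 11, 109], [243.4, 191.4]), ([222, 193, 4, 7, 20], [223.7, 196.2]), ([181, 208, 35, 27, 369], [198.8, 222.4])]
pred head top scene (np.float64(281.69852852983126), np.float64(176.3736993654386))
```

>>> jog_arm:
  rows: [0, 0, 0, 0, -3, 18, 255, 0, 0, 0, -33, 0, 0, 255, 0, 0, 0, -32, 0, 0, 255, 0, 0, 0, -32, 0, 0, 255, 0, 0, 0, -32, 0, 0, 255, 0, 0, 0, 0, 0, 0, 255, 0, 0, 0, 0, 0, 12, 255, 0, 0, 0, 0, 0, 8, 255, 0, 0, 0, 0, 0, 3, 255, 0, 0, 0, 0, 0, 0, 255, 0, 0, 0, 0, 0, 0, 255]

```text
time: 32.2
position: [0.5583, 0.137, 0.3227]
tool_rot: [0.281, 3.129, 0.0]
wrist_force: [0.5, 0.3, -1.1]
finger_gap: 0.209
grip_force: 30.0
```

```bash
python3 - <<'E'
from h import *
go([*W(-.172,-.053),.1490],169.7)
E
```

```text
t 32.2 tcp [0.5583 0.137  0.3227] grasp [0.5583 0.137  0.1517] psi 169.72 zaxis [ 0.0002  0.0001 -1.    ] F [ 0.5322  0.2925 -1.0607] M [ 0.0639  0.0606 -0.007 ] gap 19.8 gf 30.0 q [ 0.1257  0.5161  1.7718  0.0001  0.8535 -1.2657]
wz 0.02 shift [ 0.3 -0.1  2.7]
```

>>> jog_arm:
  rows: [0, 0, 0, 0, 0, 2, 255, 0, 0, 0, 5, 0, 0, 255, 0, 0, 0, 10, 0, 0, 255, 0, 0, 0, 10, 0, 0, 255, 0, 0, 0, 10, 0, 0, 255, 0, 0, 0, 10, 0, 0, 255, 0, 0, 0, 10, 0, 0, 255, 0, 0, 0, 10, 0, 0, 255, 0, 0, 0, 10, 0, 0, 255, 0, 0, 0, 10, 0, 0, 255, 0, 0, 0, 10, 0, 0, 255, 0, 0, 0, 10, 0, 0, 255]

```text
time: 33.4
position: [0.4543, 0.1557, 0.3205]
tool_rot: [-0.282, -3.129, -0.0]
wrist_force: [-0.2, 0.5, -1.1]
finger_gap: 0.205
grip_force: 30.0
```

>>> jog_arm:
  rows: [0, 0, 0, 10, 0, 0, 255, 0, 0, 0, 5, 0, 0, 255, 0, 0, 0, 0, 0, 0, 255, 0, 0, 0, 0, 0, -15, 255, 0, 0, 0, 0, 0, -10, 255, 0, 0, 0, 0, 0, 0, 255]

```text
time: 34.0
position: [0.4408, 0.1583, 0.3466]
tool_rot: [0.282, 3.126, 0.001]
wrist_force: [-0.1, 0.4, -1.7]
finger_gap: 0.205
grip_force: 30.0
```

```bash
python3 - <<'E'
from h import *
s,M,g,p=st(); print(S(g)); c=snap('scene','s11'); t=snap('top','t11'); w=snap('wrist','w11')
go([*W(-.172,-.053),.175],169.7)
# bed-change check in scene: pixel patch of flat position before/after
a=load('s10')['color'].astype(int); b=c['color'].astype(int)
u,v=np.round(proj(c,W(-.042,-.049,.13))).astype(int); print(u,v,np.abs(a-b).sum(2)[v-4:v+5,u-5:u+6].mean())
A=cv2.resize(c['color'][135:265,215:395],None,fx=3.3,fy=3.3,interpolation=cv2.INTER_CUBIC); cv2.imwrite('pics/s11c.png',A[:,:,::-1])
E
```

```text
t 34.0 tcp [0.4408 0.1583 0.3466] grasp [0.4412 0.1584 0.1756] psi 169.7 zaxis [ 0.0025  0.0006 -1.    ] F [-0.1046  0.4197 -1.6632] M [0.0401 0.0276 0.002 ] gap 19.4 gf 30.0 q [ 0.2036  0.3502  1.9998  0.0001  0.789  -1.1875]
[-0.2907 -0.0529]
t 34.15 tcp [0.4404 0.1582 0.3452] grasp [0.4404 0.1582 0.1742] psi 169.7 zaxis [-0.0001  0.     -1.    ] F [-0.1969 -0.1996 -0.8106] M [ 0.012   0.1031 -0.0194] gap 20.1 gf 30.0 q [ 0.2036  0.3521  2.0017  0.0001  0.7879 -1.1875]
wz -0.0 shift [-119.5    0.2   -0.8]
312 184 81.37373737373737
```

View pics/s11c.png

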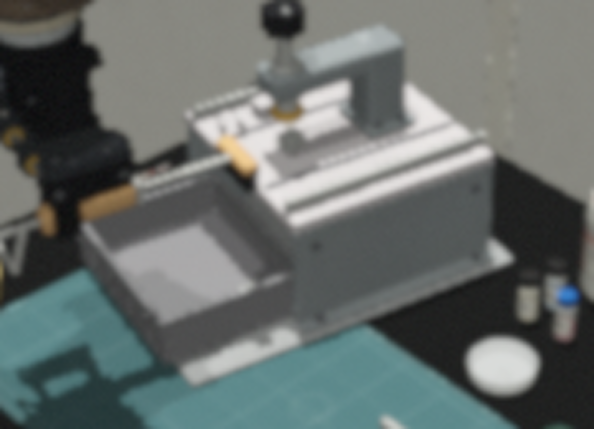

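The flat is off the bed, the pad is up, and the stub shows at (292,140) under the pad. The tray is still standing out. Next is the stub: forward on the cleared right side, down, then sideways behind it.

>>> jog_arm:
  rows: [0, 0, 0, 0, 0, 2, 255, 0, 0, 0, -30, 0, 0, 255, 0, 0, 0, -30, 0, 0, 255, 0, 0, 0, -30, 0, 0, 255, 0, 0, 0, -30, 0, 0, 255, 0, 0, 0, 0, 0, 0, 255, 0, 0, 0, 0, 0, 12, 255, 0, 0, 0, 0, 0, 8, 255, 0, 0, 0, 0, 0, 2, 255, 0, 0, 0, 0, 0, 0, 255, 0, 0, 0, 0, 0, 0, 255]

```text
time: 35.25
position: [0.5582, 0.137, 0.3217]
tool_rot: [0.281, 3.129, 0.0]
wrist_force: [-0.6, 0.2, -1.1]
finger_gap: 0.206
grip_force: 30.0
```

```bash
python3 - <<'E'
from h import *
go([*W(-.172,0),.1490],169.7)
E
```

```text
t 35.25 tcp [0.5582 0.137  0.3217] grasp [0.5583 0.137  0.1507] psi 169.72 zaxis [ 0.0001  0.0001 -1.    ] F [-0.6011  0.2202 -1.0667] M [0.0028 0.0681 0.0458] gap 19.6 gf 30.0 q [ 0.1258  0.5174  1.7728  0.0001  0.8514 -1.2657]
wz 0.02 shift [ 0.3 52.9  1.7]
```

>>> jog_arm:
  rows: [0, 0, 0, 0, 11, 0, 255, 0, 0, 0, 0, 11, 0, 255, 0, 0, 0, 0, 11, 0, 255, 0, 0, 0, 0, 11, 0, 255, 0, 0, 0, 0, 9, 0, 255, 0, 0, 0, 0, 0, 1, 255, 0, 0, 0, 5, 0, 0, 255, 0, 0, 0, 10, 0, 0, 255, 0, 0, 0, 10, 0, 0, 255, 0, 0, 0, 10, 0, 0, 255, 0, 0, 0, 10, 0, 0, 255, 0, 0, 0, 10, 0, 0, 255]

```text
time: 36.45
position: [0.5128, 0.1989, 0.3206]
tool_rot: [0.282, 3.129, 0.0]
wrist_force: [-0.1, -0.2, -1.5]
finger_gap: 0.21
grip_force: 30.0
```

>>> jog_arm:
  rows: [0, 0, 0, 10, 0, 0, 255, 0, 0, 0, 10, 0, 0, 255, 0, 0, 0, 10, 0, 0, 255, 0, 0, 0, 10, 0, 0, 255, 0, 0, 0, 10, 0, 0, 255, 0, 0, 0, 10, 0, 0, 255, 0, 0, 0, 5, 0, 0, 255, 0, 0, 0, 0, 0, 0, 255, 0, 0, 0, 0, 0, -15, 255, 0, 0, 0, 0, 0, -10, 255, 0, 0, 0, 0, 0, 0, 255]

```text
time: 37.55
position: [0.4502, 0.2105, 0.3467]
tool_rot: [0.282, 3.127, 0.002]
wrist_force: [0.6, -0.7, -0.8]
finger_gap: 0.21
grip_force: 30.0
```

```bash
python3 - <<'E'
from h import *
s,M,g,p=st(); print(S(g)); snap('scene','s12'); go([*W(-.172,.053),.172],169.7)
E
```

```text
t 37.55 tcp [0.4502 0.2105 0.3467] grasp [0.4507 0.2106 0.1757] psi 169.7 zaxis [ 0.0024  0.0008 -1.    ] F [ 0.6417 -0.6602 -0.841 ] M [ 0.098   0.0463 -0.0009] gap 20.0 gf 30.0 q [ 0.3043  0.3864  1.9347  0.0001  0.8179 -1.0867]
[-0.2908  0.0002]
t 37.6 tcp [0.45   0.2104 0.346 ] grasp [0.4503 0.2105 0.175 ] psi 169.7 zaxis [ 0.0015  0.0005 -1.    ] F [ 0.2694  0.5588 -1.2412] M [0.0658 0.0653 0.0244] gap 19.9 gf 30.0 q [ 0.3043  0.3873  1.9357  0.      0.817  -1.0867]
wz -0.0 shift [-119.1   53.     3. ]
```

>>> jog_arm:
  rows: [0, 0, 0, 0, 27, 0, 255, 0, 0, 0, 0, 26, 0, 255, 0, 0, 0, -30, 0, 0, 255, 0, 0, 0, -30, 0, 0, 255, 0, 0, 0, -30, 0, 0, 255, 0, 0, 0, -30, 0, 0, 255, 0, 0, 0, 0, 0, 2, 255, 0, 0, 0, 0, 0, 12, 255, 0, 0, 0, 0, 0, 8, 255, 0, 0, 0, 0, 0, 3, 255, 0, 0, 0, 0, 0, 0, 255]

```text
time: 38.7
position: [0.5769, 0.2414, 0.3201]
tool_rot: [-0.281, -3.128, 0.0]
wrist_force: [0.0, 0.9, -1.3]
finger_gap: 0.207
grip_force: 30.0
```

```bash
python3 - <<'E'
from h import *
go([*W(-.172,.053),.149],169.7)
E
```

```text
t 38.7 tcp [0.5769 0.2414 0.3201] grasp [0.5767 0.2414 0.1491] psi 169.73 zaxis [-0.0009 -0.0002 -1.    ] F [ 0.0014  0.9221 -1.2705] M [0.0156 0.0516 0.0278] gap 19.7 gf 30.0 q [ 0.2908  0.5822  1.645   0.0001  0.9153 -1.1009]
wz 0.03 shift [-0.2 -0.   0.1]
```

>>> jog_arm:
  rows: [0, 0, 0, 5, 0, 0, 255, 0, 0, 0, 10, 0, 0, 255, 0, 0, 0, 10, 0, 0, 255, 0, 0, 0, 10, 0, 0, 255, 0, 0, 0, 10, 0, 0, 255, 0, 0, 0, 10, 0, 0, 255, 0, 0, 0, 10, 0, 0, 255, 0, 0, 0, 10, 0, 0, 255, 0, 0, 0, 10, 0, 0, 255, 0, 0, 0, 10, 0, 0, 255, 0, 0, 0, 10, 0, 0, 255, 0, 0, 0, 10, 0, 0, 255]

```text
time: 39.9
position: [0.4635, 0.2618, 0.3206]
tool_rot: [0.282, 3.129, 0.0]
wrist_force: [0.1, 0.0, -2.2]
finger_gap: 0.207
grip_force: 30.0
```

>>> jog_arm:
  rows: [0, 0, 0, 5, 0, 0, 255, 0, 0, 0, 0, 0, 0, 255, 0, 0, 0, 0, 0, -15, 255, 0, 0, 0, 0, 0, -20, 255, 0, 0, 0, 0, 0, 0, 255]

```text
time: 40.4
position: [0.4599, 0.2627, 0.3574]
tool_rot: [0.282, 3.125, 0.003]
wrist_force: [-0.0, 0.4, -0.5]
finger_gap: 0.212
grip_force: 30.0
```

```bash
python3 - <<'E'
from h import *
s,M,g,p=st(); print(S(g)); go([.4393,-.2588,.06],187.27)
E
```

```text
t 40.4 tcp [0.4599 0.2627 0.3574] grasp [0.4605 0.2629 0.1864] psi 169.69 zaxis [ 0.0036  0.0016 -1.    ] F [-0.0096  0.3699 -0.5007] M [ 0.1044  0.0556 -0.0353] gap 20.2 gf 30.0 q [ 0.3942  0.4133  1.8476  0.      0.8767 -0.9968]
[-0.2904  0.0535]
t 40.4 tcp [0.4599 0.2627 0.3574] grasp [0.4605 0.2629 0.1864] psi 169.69 zaxis [ 0.0036  0.0016 -1.    ] F [-0.0096  0.3699 -0.5007] M [ 0.1044  0.0556 -0.0353] gap 20.2 gf 30.0 q [ 0.3942  0.4133  1.8476  0.      0.8767 -0.9968]
wz -17.58 shift [  87.1 -514.9  126.4]
```

```bash
python3 - <<'E'
from h import *
c=snap('scene','s13'); t=snap('top','t13'); w=snap('wrist','w13')
A=cv2.resize(c['color'][135:255,225:375],None,fx=3.4,fy=3.4,interpolation=cv2.INTER_CUBIC)
B=cv2.resize(t['color'][125:250,225:325],None,fx=2.9,fy=2.9,interpolation=cv2.INTER_CUBIC)
o=np.zeros((600,800,3),np.uint8); o[:A.shape[0],:A.shape[1]]=A; o[:B.shape[0],510:510+B.shape[1]]=B
C=cv2.resize(w['color'],(304,190)); o[410:600,:304]=C
cv2.imwrite('pics/c13.png',o[:,:,::-1])
E
```

```text
(no output)
```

View pics/c13.png

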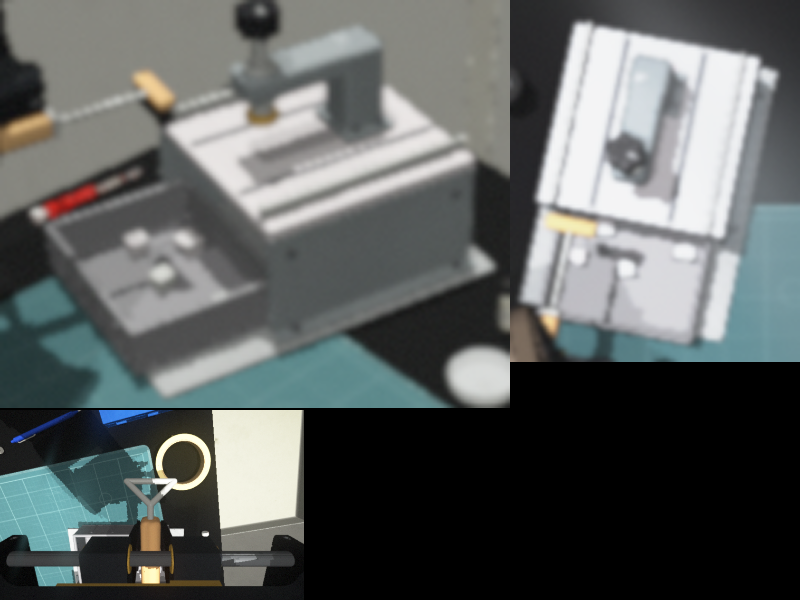

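All four pieces lie in the tray (top inset at (577,257), (607,230), (627,268) and (685,252)). The bed is empty, with no disc anywhere. I'm returning the brush.

>>> jog_arm:
  rows: [0, 0, 0, 6.7, -39.6, 0, 255, 0, 0, -5.9, 0, 0, 0, 255, 0, 0, -5.9, 0, 0, 0, 255, 0, 0, -5.8, 0, 0, 0, 255, 0, 0, 0, 6.7, -39.6, 0, 255, 0, 0, 0, 6.7, -39.6, 0, 255, 0, 0, 0, 6.7, -39.6, 0, 255, 0, 0, 0, 6.7, -39.6, 0, 255, 0, 0, 0, 6.7, -39.6, 0, 255, 0, 0, 0, 6.7, -39.6, 0, 255, 0, 0, 0, 6.7, -39.6, 0, 255, 0, 0, 0, 6.7, -39.6, 0, 255]

```text
time: 41.75
position: [0.4324, -0.0979, 0.3547]
tool_rot: [0.2, -3.134, -0.001]
wrist_force: [0.3, 0.4, -0.7]
finger_gap: 0.208
grip_force: 30.0
```

>>> jog_arm:
  rows: [0, 0, 0, 6.7, -39.6, 0, 255, 0, 0, 0, 6.7, -39.6, 0, 255, 0, 0, 0, 6.7, -39.6, 0, 255, 0, 0, 0, 0, 0, 0, 255, 0, 0, 0, 0, 0, 0, 255]

```text
time: 42.25
position: [0.4277, -0.2173, 0.3545]
tool_rot: [0.197, -3.134, -0.002]
wrist_force: [-0.2, -0.4, -1.3]
finger_gap: 0.209
grip_force: 30.0
```

```bash
python3 - <<'E'
from h import *
go([.4393,-.2588,.0275],187.25)
E
```

```text
t 42.25 tcp [ 0.4277 -0.2173  0.3545] grasp [ 0.4274 -0.2171  0.1835] psi -172.81 zaxis [-0.0014  0.0012 -1.    ] F [-0.2406 -0.3615 -1.3161] M [0.0492 0.0884 0.0137] gap 19.8 gf 30.0 q [-0.6079  0.3534  1.9647  0.0002  0.8254 -2.3042]
wz -0.06 shift [ -6.5 -42.9 156. ]
```

>>> jog_arm:
  rows: [0, 0, 0, -6.5, -43, 0, 255, 0, 0, 0, 0, 0, 45, 255, 0, 0, 0, 0, 0, 45, 255, 0, 0, 0, 0, 0, 40, 255, 0, 0, 0, 0, 0, 15, 255, 0, 0, 0, 0, 0, 0, 255, 0, 0, 0, 0, 0, 0, 255]

```text
time: 42.95
position: [0.4402, -0.2577, 0.2107]
tool_rot: [0.202, -3.135, -0.001]
wrist_force: [0.1, -0.2, -1.4]
finger_gap: 0.213
grip_force: 30.0
```

```bash
python3 - <<'E'
from h import *
go([.4393,-.2588,.0275],187.25)
E
```

```text
t 42.95 tcp [ 0.4402 -0.2577  0.2107] grasp [ 0.4401 -0.2576  0.0397] psi -172.63 zaxis [-0.0003  0.0004 -1.    ] F [ 0.0828 -0.2093 -1.3517] M [ 0.0374  0.0596 -0.0612] gap 20.2 gf 30.0 q [-0.6592  0.6252  2.008   0.0003  0.5089 -2.3588]
wz 0.12 shift [ 1.  -1.  12.2]
```

>>> jog_arm:
  rows: [0, 0, 0, 0, 0, 6, 255, 0, 0, 0, 0, 0, 4, 255, 0, 0, 0, 0, 0, 1.5, 255, 0, 0, 0, 0, 0, 0, 255, 0, 0, 0, 0, 0, 0, 255]

```text
time: 43.45
position: [0.4399, -0.2585, 0.1992]
tool_rot: [-0.2, 3.135, -0.0]
wrist_force: [0.6, -0.7, -0.9]
finger_gap: 0.209
grip_force: 30.0
```

>>> jog_arm:
  rows: [0, 0, 0, 0, 0, 0, 120, 0, 0, 0, 0, 0, 0, 120, 0, 0, 0, 0, 0, 0, 120, 0, 0, 0, 0, 0, 0, 120, 0, 0, 0, 0, 0, 0, 120, 0, 0, 0, 0, 0, 0, 120, 0, 0, 0, 0, 0, -15, 120, 0, 0, 0, 0, 0, -40, 120, 0, 0, 0, 0, 0, -50, 120, 0, 0, 0, 0, 0, -50, 120, 0, 0, 0, 0, 0, -50, 120, 0, 0, 0, 0, 0, -30, 120]

```text
time: 44.65
position: [0.4396, -0.2582, 0.4379]
tool_rot: [-0.2, 3.132, -0.004]
wrist_force: [0.2, 0.2, -0.8]
finger_gap: 0.528
grip_force: 0.0
```

```bash
python3 - <<'E'
from h import *
st(); c=snap('scene','s15'); t=snap('top','t15')
A=cv2.resize(c['color'][130:390,220:480],None,fx=2.0,fy=2.0,interpolation=cv2.INTER_CUBIC)
B=cv2.resize(t['color'][115:300,205:425],None,fx=1.25,fy=1.25,interpolation=cv2.INTER_CUBIC)
o=np.zeros((560,800,3),np.uint8); o[:A.shape[0],:A.shape[1]]=A[:560]; o[:B.shape[0],522:522+B.shape[1]]=B
cv2.imwrite('pics/c15.png',o[:,:,::-1])
E
```

```text
t 44.65 tcp [ 0.4396 -0.2582  0.4379] grasp [ 0.4401 -0.2586  0.2669] psi -172.69 zaxis [ 0.0034 -0.0025 -1.    ] F [ 0.2383  0.2225 -0.832 ] M [ 0.0396 -0.0067 -0.008 ] gap 50.2 gf 0.0 q [-0.6607  0.2907  1.793   0.0001  1.0537 -2.3591]
```

View pics/c15.png

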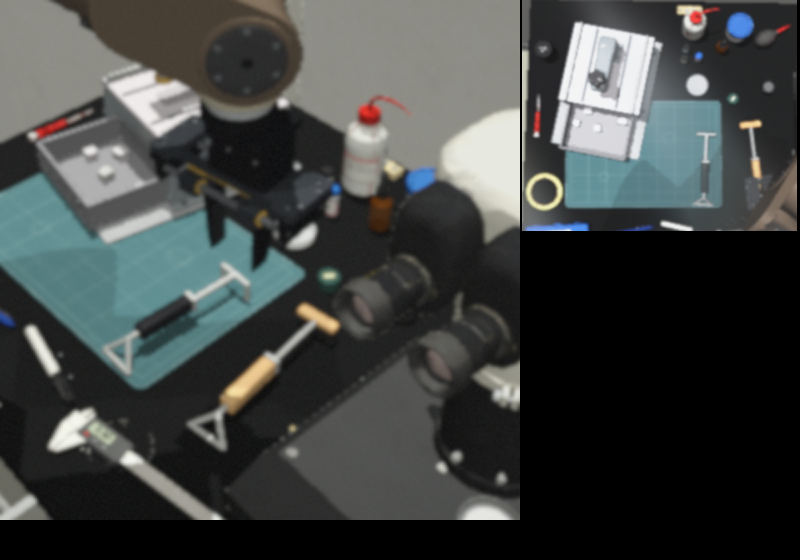

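The hook and brush lie upright where they were, the tray stands out with the pieces in it, the bed is clear, and the other things are undisturbed.

```bash
python3 -c "
from cell import robot
print(robot.hand_in())"
```

```text
the job is handed in; nothing more can be done
None
```

The job is handed in: the tray is pulled out by more than half, the clamp is wound to its upper stop, the stub and the three offcuts present (the disc was absent) are in the tray, and the hook and brush lie upright where they were.

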